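Take the pellet die apart after pressing

TASK

The pellet die is back from the press. Take it apart from the top down, one piece at a time: stand the steel top punch in the blue rest, lay the white-rimmed pellet flat in the aluminium sample carrier without letting it drop or tip, slip the dark sleeve down over the white post, and last put the base with its lower punch into the black rubber cradle. Leave every piece right way up and fully seated in its own place, and leave the red-lidded jar and the brown sample cup where they stand.

Things in the scene. Friction and masses are not known exactly. Their poses are not given: they have to be found in the camera images.
- top_punch: Top punch of the die: bright steel, upright, 49 mm tall; foot 32 mm in diameter and 14 mm high, neck 21 mm in diameter, ribbed round head 30 mm in diameter from 28 to 49 mm height (grasp the head). At the start it stands loose on the pellet, on top of the stack. 0.12 to 0.2 kg. Origin: centre of its underside, z up its axis.
- pellet: Pressed sample pellet: round disc 40 mm in diameter, 10 mm thick, white with a tan round face on top (the top punch hides most of that face at the start, the white rim shows). At the start it lies loose on the flat end of the base's lower punch, its underside 58 mm above the desk. It is brittle: never tip it or let it fall. 30 g. Origin: centre of its underside, z up.
- die_sleeve: Die sleeve: dark steel ring, 58 mm outside diameter, 42 mm bore right through, 36 mm high. At the start it sits loose round the lower punch, its underside on the base's flange 14 mm above the desk, its top 8 mm below the pellet; it slides straight up and off. 0.3 to 0.55 kg. Origin: centre of its underside, z up its axis.
- die_base: Die base: bright steel flange 70 mm in diameter and 14 mm high, with a fixed lower punch 38 mm in diameter standing up from its middle to 58 mm above its underside (grasp that punch). At the start it stands loose on the desk and carries the whole stack. 0.4 to 0.65 kg. Origin: centre of its underside, z up its axis.
- punch_rest: Place of the top punch: blue round block, 68 mm in diameter, 24 mm high, fixed to the desk, with an open round hole 44 mm in diameter and 14 mm deep in its top (floor 10 mm above the desk). Origin: centre of its underside, z up. All places lie in front of an upright computer screen (z 0.09 to 0.44 m, from x 0.64, y 0.24 to x 0.94, y -0.21): keep in front of it.
- pellet_carrier: Place of the pellet: round aluminium sample carrier, 68 mm in diameter, 14 mm high, fixed to the desk, with a black-floored round recess 52 mm in diameter and 3 mm deep in its top (floor 11 mm above the desk), so that the seated pellet stands 7 mm proud. Origin: centre of its underside, z up.
- sleeve_post: Place of the sleeve: white stand fixed to the desk, round foot 72 mm in diameter and 10 mm high with an upright post 26 mm in diameter in its middle, round-topped, 55 mm high over the desk. The sleeve goes over the post and rests on the foot. Origin: centre of its underside, z up.
- base_cradle: Place of the die base: low black rubber dish with a grey floor, 100 mm in diameter, 10 mm high, fixed to the desk, with a round recess 82 mm in diameter and 5 mm deep (floor 5 mm above the desk). Origin: centre of its underside, z up.
- wax_jar: Bystander: small white jar with a red screw lid, 41 mm in diameter, 48 mm high, standing loose on the desk to the right of the work. Origin: centre of its underside.
- brown_cup: Bystander: small white plastic sample cup with brown contents, 34 mm in diameter, 19 mm high, standing loose on the desk to the right of the work. Origin: centre of its underside.

How it is judged:
On the way, in this order (a step that is already met when the one before it is completed fails the run):
1. the top punch stands in the blue rest (horizontal distance between top_punch and punch_rest below 0.009 m and z of top_punch in the frame of punch_rest between 0.007 and 0.012 m and angle between top_punch's own z axis and vertical below 0.1 rad and linear speed of top_punch below 0.03 m/s and angular speed of top_punch below 0.3 rad/s), for 0.2 s.
2. the pellet lies in the recess of the aluminium carrier (horizontal distance between pellet and pellet_carrier below 0.009 m and z of pellet in the frame of pellet_carrier between 0.008 and 0.013 m and angle between pellet's own z axis and vertical below 0.1 rad and linear speed of pellet below 0.03 m/s and angular speed of pellet below 0.3 rad/s), for 0.2 s.
3. the sleeve is down over the white post (horizontal distance between die_sleeve and sleeve_post below 0.009 m and z of die_sleeve in the frame of sleeve_post between 0.007 and 0.012 m and angle between die_sleeve's own z axis and vertical below 0.1 rad and linear speed of die_sleeve below 0.03 m/s and angular speed of die_sleeve below 0.3 rad/s), for 0.2 s.
4. the base stands inside the lip of the black rubber cradle (horizontal distance between die_base and base_cradle below 0.009 m and z of die_base in the frame of base_cradle between 0.002 and 0.007 m and angle between die_base's own z axis and vertical below 0.1 rad and linear speed of die_base below 0.03 m/s and angular speed of die_base below 0.3 rad/s), for 0.2 s.
At the end, for the whole second after the job is handed in: Top punch in the blue rest, pellet in the carrier's recess, sleeve over the white post and base in the rubber cradle: each within 9 mm of the centre of its place, its underside on the floor of that place (to 2 mm), upright within 0.1 rad, at rest (all of step 1 and all of step 2 and all of step 3 and all of step 4); the robot touches nothing.
It fails at once if the pellet is tipped (angle between pellet's own z axis and vertical above 0.5 rad).
It fails at once if the pellet is let fall (moves faster than 0.5 m/s with no finger on it) (linear speed of pellet above 0.5 m/s and contact force between the fingers and pellet below 0.01 N).
It fails at once if the jar is moved by more than 20 mm (distance of wax_jar from where it was at the start of the episode above 0.02 m).
It fails at once if the sample cup is moved by more than 20 mm (distance of brown_cup from where it was at the start of the episode above 0.02 m).
It also fails if it takes over 120 s, if anything falls off the work surface, if the arm or the gripper's body presses on something with over 40 N, if the wrist force passes 120 N, or if a joint passes its speed limit or range.

ROBOT

A 7-joint arm with a two-finger parallel gripper is mounted at the origin on a cart in front of the work surface, level with it; the furniture and walls round the work are solid. World frame = base frame: x ahead of the robot, y to its left, z up, the work surface at z = 0. Lengths are in m, angles in rad, forces in N, time in s.
With the tool pointing down it reaches from about 0.4 to 0.925 m from the base axis. Payload 4.1 kg.
Tool frame: the origin (TCP) lies midway between the tips of the shut fingers; the grasp point (between the pads) lies 19 mm behind it; z points along the fingers, y is the direction in which the jaws open and shut (so a half turn about z gives the same grasp; the last joint's range is limited). The gripper opens to 85 mm and grips with 20 to 120 N. Pads are 22 mm wide; open, the fingers measure 114 mm over their backs; the gripper's body (76 mm by 85 mm) begins 54 mm behind the grasp point. The pads swing forward as they close: fully open they stand 13 mm farther back than shut.
Start: joints at [1.127, 0.398, 0.045, 1.537, -0.019, 1.207, -0.051], TCP at [0.22, -0.612, 0.231] pointing down, gripper open.
Joint ranges: [-2.82, 2.82], [-0.49, 2.23], [-1.37, 1.46], [0, 2.46], [-1.36, 4.5], [0.23, 2], [-2.94, 2.94]. Speed limits (rad/s): [2.57, 2.57, 3.14, 3.14, 3.14, 3.14, 3.14].

INTERFACE

Orientations are given as a unit quaternion [w, x, y, z].
In Python, from rig import r gives the robot as it stands.
- The arm moves only by the shell command python3 -m creep 'ROWS' [FORCE]. ROWS is text: rows parted by semicolons, each of 7 numbers parted by spaces: the shift along the tool's x, y, z scaled (see below), then the turn, a rotation vector about the tool's x, y, z scaled (see below), then the closure, from -1 (fully open) to 1 (shut), so that 0 is half open. A call has 1 to 12 rows; each row shifts and turns the commanded pose from where the row before left it, along the tool's axes as they then stand; what a row does not reach is not made up. The controller multiplies each number of a shift by 20 mm and each number of a turn by 4 degrees. A row lasts 1/12 s, in which the tool goes at most 41.7 mm and 7.16 degrees, less where a joint would pass 70% of its speed; a pose out of reach is approached as far as the arm can. A call with a number of a shift or a turn outside -1 to 1 is refused whole. A call with a gripper value outside its range is refused whole. The fingers move at their own pace and stop on an object; FORCE is the grip in N (left out, the last holds). Time passes only in rows, so rows that do not move let the fingers close. It gives the time, the measured TCP pose, the force and the opening at its end, in the units of the state.
- r.observe(): the state, without advancing time (a new reading comes with each control period).
- r.snapshot(name): name is "scene" or "top"; returns a dict with "frame" (480x640x3 uint8, blue, green, red), "z_map" (480x640 float32, m along the optical axis (not along the pixel's ray), 0 where there is no reading), "fx", "fy", "cx", "cy" (pixels), "k1" (the pictures are not rectified: a ray, as slopes to the right and down, at radius r is drawn at 1 + k1 r^2 times it, then the intrinsics apply), "R" (3x3) and "t" (3): a world point X has camera coordinates R X + t. Camera axes: x right, y down, z forward; pixel columns grow to the right and rows downward; lengths in m; the calibration is good to about 2 mm. A picture is of the moment at which its call begins.
- r.job_done(): hands the job in, once; it reports no verdict.
The state is a dict: "clock": time; "joints": joint angles; "qvel": joint speeds; "joint_efforts": joint torques, N m; "tcp_pos": TCP position; "ee_rot": TCP orientation; "force": force on the tool from outside, world axes, zero at the start; "moment": the same for the moment, N m; "gripper_width": finger opening in m.
Only numpy, scipy, OpenCV 4.12 (cv2) and the standard library are available. Lean on these libraries where they do the work, as an engineer would, in place of code of your own. Each camera call takes 0.05 s, during which the arm holds its last target.

## Working session

There is one attempt and no reset: what is moved stays moved. The work goes in short steps, Python scripts to look and compute and a shell command to move; the robot and the scene stay as the last step left them, time stands still between calls to the robot, and variables do not carry over. Pictures are saved under pics/ and viewed, and the job is handed in when it is done.

```bash
ls; mkdir -p pics; python3 - <<'E'
from rig import r
import cv2
print(r.observe())
for n in("scene","top"):
    s=r.snapshot(n); cv2.imwrite(f"pics/{n}0.png",s["frame"]); print({k:v for k,v in s.items() if k not in("frame","z_map")})
E
```

```text
pics
{'clock': 0.0, 'joints': array([ 1.12700967,  0.39920272,  0.0450056 ,  1.53790483, -0.01869482,
        1.20686507, -0.05072916]), 'qvel': array([ 8.92762672e-04, -1.39245540e-03,  2.92274975e-04,  9.77444458e-05,
        2.99202313e-04,  2.34994920e-04, -3.47579509e-04]), 'joint_efforts': array([ 2.63273942e-04, -4.75128186e+01,  1.36397313e+00, -2.54216945e+01,
        1.14198236e-02,  9.40052705e-03,  3.88683577e-05]), 'tcp_pos': array([ 0.21951671, -0.61113452,  0.2302449 ]), 'ee_rot': array([-9.51650751e-04,  9.85167093e-01,  1.71594987e-01, -2.31746157e-04]), 'force': array([-0.02096547, -0.04316152,  0.09870932]), 'moment': array([-0.03940241,  0.01281413, -0.00764609]), 'gripper_width': 0.0851526144296496}
{'fx': 501.01363239061834, 'fy': 501.01363239061834, 'cx': 315.6885331394105, 'cy': 255.81761269697213, 'k1': 0.012301509194359595, 'R': array([[-0.58017904, -0.8143053 ,  0.01729621],
       [-0.57309735,  0.39304885, -0.71907721],
       [ 0.57875013, -0.42710594, -0.69471491]]), 't': array([0.19503838, 0.40725598, 0.55450327])}
{'fx': 517.5773537849904, 'fy': 517.5773537849904, 'cx': 324.4750462304487, 'cy': 240.74979162256182, 'k1': 0.04914736502693811, 'R': array([[-0.00941422, -0.99995089, -0.0030969 ],
       [-0.9845519 ,  0.00981066, -0.17481792],
       [ 0.17483971,  0.00140329, -0.98459591]]), 't': array([-0.13269849,  0.53230031,  0.90733305])}
```

View pics/scene0.png

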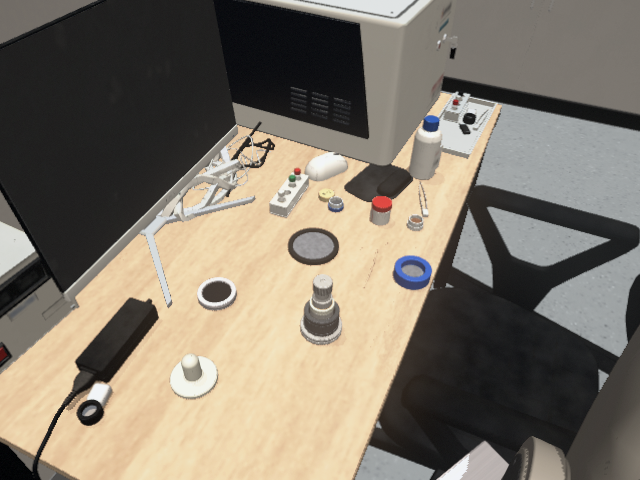

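View pics/top0.png

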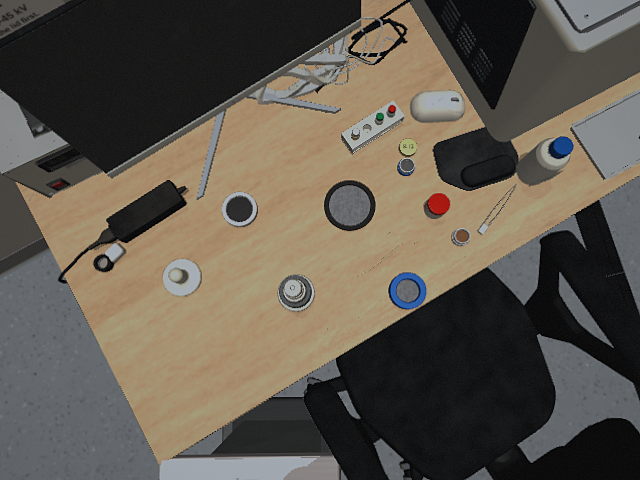

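```bash
cat > h.py <<'E'
from rig import r
import cv2, numpy as np
def proj(s,P):
    P=np.asarray(P,float).reshape(-1,3)
    K=np.array([[s["fx"],0,s["cx"]],[0,s["fy"],s["cy"]],[0,0,1]])
    p,_=cv2.projectPoints(P,cv2.Rodrigues(s["R"])[0],s["t"],K,np.array([s["k1"],0,0,0.]))
    return p.reshape(-1,2)
def pix(s,u,v,h):
    K=np.array([[s["fx"],0,s["cx"]],[0,s["fy"],s["cy"]],[0,0,1]])
    q=cv2.undistortPoints(np.array([[[u,v]]],float),K,np.array([s["k1"],0,0,0.])).ravel()
    d=s["R"].T@np.array([q[0],q[1],1]); o=-s["R"].T@s["t"]
    return o+d*(h-o[2])/d[2]
def ortho(s,c,h,half=0.08,res=0.0005):
    n=int(2*half/res); a=(np.arange(n)-n/2+.5)*res
    X,Y=np.meshgrid(c[0]-a,c[1]-a,indexing='ij')  # rows: x decreasing, cols: y decreasing
    p=proj(s,np.stack([X,Y,np.full_like(X,h)],-1)).reshape(n,n,2).astype(np.float32)
    return cv2.remap(s["frame"],p[...,0],p[...,1],cv2.INTER_LINEAR)
def circ(s,c,h,R,res=0.0005,rng=0.02):
    """best circle of radius R at height h near c: max mean |radial gradient|"""
    im=cv2.GaussianBlur(ortho(s,c,h,res=res),(0,0),1.5).astype(np.float32)
    gx=np.stack([cv2.Sobel(im[...,i],cv2.CV_32F,1,0) for i in range(3)]);gy=np.stack([cv2.Sobel(im[...,i],cv2.CV_32F,0,1) for i in range(3)])
    th=np.linspace(0,2*np.pi,120,endpoint=False);n=im.shape[0]
    best=(-1,)
    for dx in np.arange(-rng,rng,.0005):
        for dy in np.arange(-rng,rng,.0005):
            j=((-dy+R*np.cos(th))/res+n/2).astype(int);i=((-dx+R*np.sin(th))/res+n/2).astype(int)
            g=np.abs(gx[:,i,j]*np.cos(th)+gy[:,i,j]*np.sin(th)).max(0)
            sc=np.minimum(g,60).mean()
            if sc>best[0]: best=(sc,c[0]+dx,c[1]+dy)
    return np.round(best,4)
E
python3 - <<'E'
from h import *
T=r.snapshot("top");S=r.snapshot("scene")
L=dict(rest=(408,291,.024,.034),rest_in=(408,291,.024,.022),carrier=(239,209,.014,.034),carr_in=(239,209,.014,.026),foot=(182,277,.010,.036),cradle=(350,205,.010,.05),crad_in=(350,205,.010,.041),base=(296,293,.014,.035),head=(292,288,.117,.015),sleeve=(295,291,.05,.029),jar=(439,204,.048,.0205),cup=(461,237,.019,.017))
vis=T["frame"].copy();v2=S["frame"].copy();th=np.linspace(0,6.3,60)
for k,(u,v,h,R) in L.items():
    c=pix(T,u,v,h)
    a=circ(T,c,h,R);b=circ(S,c,h,R);print(k,c.round(3)[:2],a,b)
    m=(a[1:]+b[1:])/2
    P=[(m[0]+R*np.cos(t),m[1]+R*np.sin(t),h) for t in th]
    cv2.polylines(vis,[proj(T,P).astype(int)],True,(0,255,0),1);cv2.polylines(v2,[proj(S,P).astype(int)],True,(0,255,0),1)
cv2.imwrite("pics/v1.png",vis);cv2.imwrite("pics/v2.png",v2)
E
```

```text
rest [ 0.439 -0.292] [60.      0.4395 -0.2906] [60.      0.4405 -0.2931]
rest_in [ 0.439 -0.292] [60.      0.441  -0.2921] [59.5799  0.441  -0.2931]
carrier [0.601 0.026] [5.98689e+01 6.01600e-01 2.63000e-02] [5.99246e+01 6.03100e-01 2.53000e-02]
carr_in [0.601 0.026] [6.000e+01 6.006e-01 2.580e-02] [6.000e+01 6.016e-01 2.480e-02]
foot [0.471 0.132] [56.5712  0.4712  0.133 ] [53.6206  0.4707  0.1325]
cradle [ 0.607 -0.188] [60.      0.6064 -0.1869] [47.9804  0.6054 -0.1854]
crad_in [ 0.607 -0.188] [59.6984  0.6074 -0.1864] [53.7665  0.6074 -0.1864]
base [ 0.438 -0.084] [56.8787  0.4394 -0.0835] [46.3924  0.4329 -0.079 ]
head [ 0.439 -0.083] [55.3225  0.4396 -0.0852] [48.801   0.4391 -0.0842]
sleeve [ 0.439 -0.084] [58.6504  0.4388 -0.0838] [48.7892  0.4188 -0.0678]
jar [ 0.598 -0.351] [60.      0.5995 -0.3518] [59.9561  0.602  -0.3528]
cup [ 0.541 -0.396] [57.5409  0.541  -0.3937] [46.3493  0.5315 -0.3847]
```

View pics/v1.png

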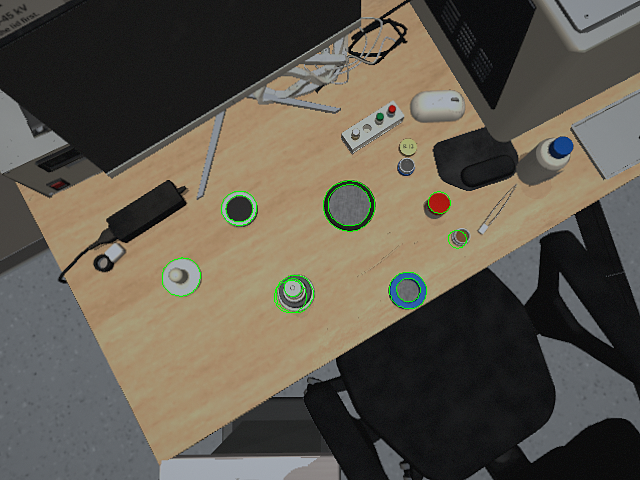

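View pics/v2.png

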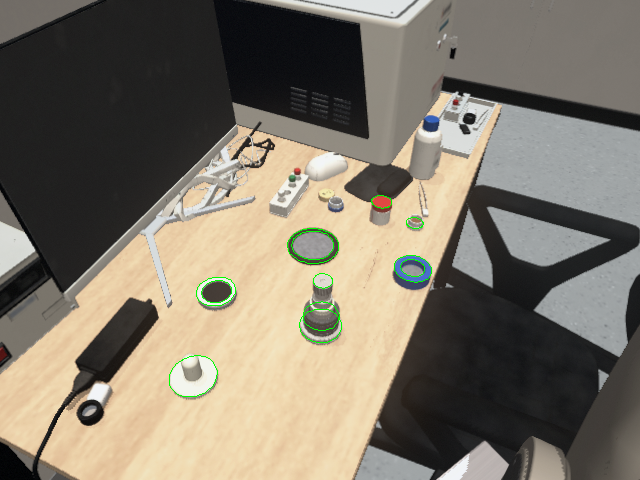

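The places and the stack agree between the two cameras to about 2 mm. First I turn the tool so its axes line up with the world's.

```bash
python3 -m creep '0 0 0 0 0 0.99 -1;0 0 0 0 0 0.99 -1;0 0 0 0 0 0.99 -1;0 0 0 0 0 0.99 -1;0 0 0 0 0 0.99 -1;0 0 0 0 0 0 -1;0 0 0 0 0 0 -1' 40; python3 -c "
from h import *
print(r.observe())"
```

```text
clock: 0.78
tcp_pos: [0.2198, -0.6116, 0.2311]
ee_rot: [-0.0, 1.0, 0.001, -0.0]
force: [0.4, 0.1, 0.6]
gripper_width: 0.0853
{'clock': 0.7833, 'joints': array([ 1.08008783,  0.40018865,  0.108835  ,  1.53830852, -0.04515517,
        1.20592279, -0.37313557]), 'qvel': array([ 0.00467083, -0.00136333, -0.00481351, -0.00053773,  0.00018802,
        0.00249324,  0.00337413]), 'joint_efforts': array([-5.72338770e-02, -4.73044503e+01,  2.11645871e+00, -2.54150802e+01,
        9.78046650e-03,  2.61625348e-03, -6.11894089e-02]), 'tcp_pos': array([ 0.21976402, -0.61160684,  0.23109117]), 'ee_rot': array([-1.39023892e-04,  9.99999818e-01,  5.69812987e-04, -1.37938317e-04]), 'force': array([0.43092699, 0.09427805, 0.58345553]), 'moment': array([-0.00290742, -0.00845432, -0.04676535]), 'gripper_width': 0.08531254942216909}
```

```bash
python3 -m creep '0.4 -0.88 0 0 0 0 -1;0.4 -0.88 0 0 0 0 -1;0.4 -0.88 0 0 0 0 -1;0.4 -0.88 0 0 0 0 -1;0.4 -0.88 0 0 0 0 -1;0.4 -0.88 0 0 0 0 -1;0.4 -0.88 0 0 0 0 -1;0.4 -0.88 0 0 0 0 -1;0.4 -0.88 0 0 0 0 -1;0.4 -0.88 0 0 0 0 -1;0.4 -0.88 0 0 0 0 -1;0.4 -0.88 0 0 0 0 -1'; python3 -m creep '0.4 -0.88 0 0 0 0 -1;0.4 -0.88 0 0 0 0 -1;0.4 -0.88 0 0 0 0 -1;0.4 -0.88 0 0 0 0 -1;0.4 -0.88 0 0 0 0 -1;0.4 -0.88 0 0 0 0 -1;0.4 -0.88 0 0 0 0 -1;0.4 -0.88 0 0 0 0 -1;0.4 -0.88 0 0 0 0 -1;0.4 -0.88 0 0 0 0 -1;0.4 -0.88 0 0 0 0 -1;0 0 0 0 0 0 -1';python3 -c "
from h import *
print(r.observe()['joints'])"
```

```text
clock: 1.78
tcp_pos: [0.3161, -0.3997, 0.2314]
ee_rot: [0.0, 1.0, 0.0, 0.0]
force: [0.3, -0.1, 0.3]
gripper_width: 0.0854
clock: 2.78
tcp_pos: [0.4058, -0.2032, 0.2315]
ee_rot: [-0.001, 1.0, 0.004, 0.001]
force: [0.4, -0.1, -0.3]
gripper_width: 0.0854
[ 0.56365964  0.04880885 -0.19883911  1.97658042  0.00880274  1.11641891
 -1.20254758]
```

```bash
python3 -m creep '0.24 -0.85 0 0 0 0 -1;0.24 -0.85 0 0 0 0 -1;0.24 -0.85 0 0 0 0 -1;0.24 -0.85 0 0 0 0 -1;0.24 -0.85 0 0 0 0 -1;0.24 -0.85 0 0 0 0 -1;0.24 -0.85 0 0 0 0 -1;0 0 0 0 0 0 -1;0 0 0 0 0 0 -1;0 0 0 0 0 0 -1'; python3 -c "
from h import *
print(r.observe()['joints'],r.observe()['ee_rot'])
cv2.imwrite('pics/s3.png',r.snapshot('scene')['frame'])"
```

```text
clock: 3.62
tcp_pos: [0.4374, -0.0896, 0.2313]
ee_rot: [0.0, 1.0, -0.001, -0.0]
force: [0.5, -0.6, 0.0]
gripper_width: 0.0857
[ 0.41998283  0.03897909 -0.32211451  1.98841807  0.01481381  1.11639567
 -1.48080253] [ 4.76998472e-04  9.99999559e-01 -7.99072234e-04 -1.23919229e-04]
```

View pics/s3.png

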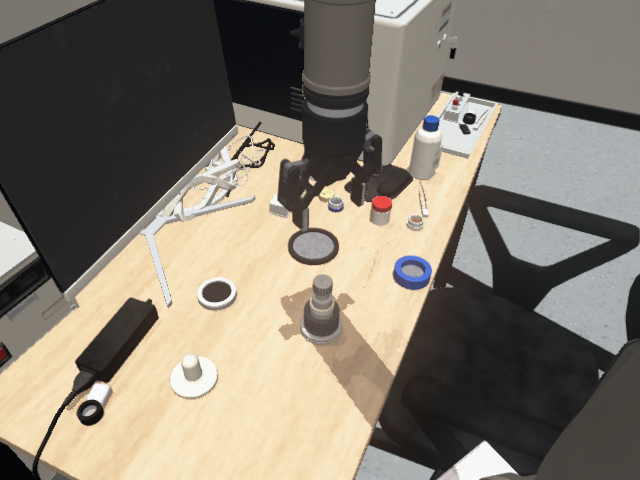

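```bash
python3 -m creep '0.095 -0.265 0 0 0 0 -1;0 0 0.6 0 0 0 -1;0 0 0.8 0 0 0 -1;0 0 0.8 0 0 0 -1;0 0 0.8 0 0 0 -1;0 0 0.8 0 0 0 -1;0 0 0.8 0 0 0 -1;0 0 0.2 0 0 0 -1;0 0 0 0 0 0 -1;0 0 0 0 0 0 -1;0 0 0 0 0 0 -1'; python3 -c "
from h import *
cv2.imwrite('pics/s4.png',cv2.resize(r.snapshot('scene')['frame'][200:350,230:430],(800,600)));cv2.imwrite('pics/t4.png',cv2.resize(r.snapshot('top')['frame'][200:350,200:400],(800,600)))"
```

```text
clock: 4.58
tcp_pos: [0.4405, -0.0831, 0.1363]
ee_rot: [0.0, 1.0, -0.001, 0.001]
force: [0.5, -0.5, 0.5]
gripper_width: 0.0854
```

View pics/s4.png

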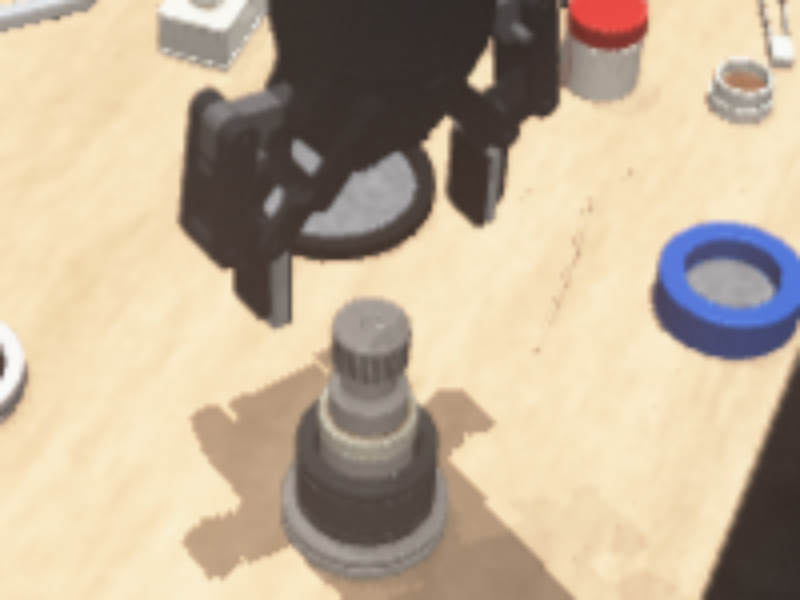

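View pics/t4.png

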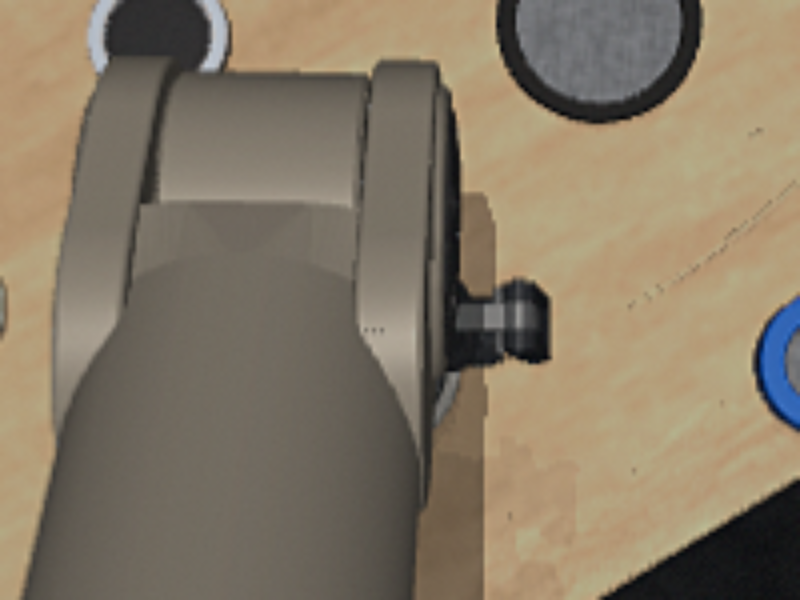

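```bash
python3 -c "
from h import *
s=r.snapshot('scene')
for z in (.13,.136,.142,.149,.155): print(z,(proj(s,[[.4295,-.0405,z],[.4295,-.0405-.085,z]])-[230,200])*4)"
```

```text
0.13 [[290.81238803 365.23281069]
 [474.2848565  271.13588815]]
0.136 [[290.80113443 354.13452927]
 [475.2767742  260.05282258]]
0.142 [[290.78971118 342.90835363]
 [476.27969948 248.84793506]]
0.149 [[290.77616473 329.64649998]
 [477.46394052 235.61886453]]
0.155 [[290.76436116 318.1354298 ]
 [478.49136147 224.14294773]]
```

```bash
python3 -m creep '-0.06 0.06 0.6 0 0 0 -1;0 0 0.7 0 0 0 -1;0 0 0.7 0 0 0 -1;0 0 0.465 0 0 0 -1;0 0 0 0 0 0 -1;0 0 0 0 0 0 -1;0 0 0 0 0 0 -1;0 0 0 0 0 0 -0.5;0 0 0 0 0 0 -0.2;0 0 0 0 0 0 0;0 0 0 0 0 0 0;0 0 0 0 0 0 0' 40;python3 -c "
from h import *
cv2.imwrite('pics/s5.png',cv2.resize(r.snapshot('scene')['frame'][200:350,230:430],(800,600)))"
```

```text
clock: 5.73
tcp_pos: [0.4385, -0.0841, 0.0862]
ee_rot: [0.0, 1.0, -0.0, 0.0]
force: [0.2, -0.2, -0.0]
gripper_width: 0.0429
```

View pics/s5.png

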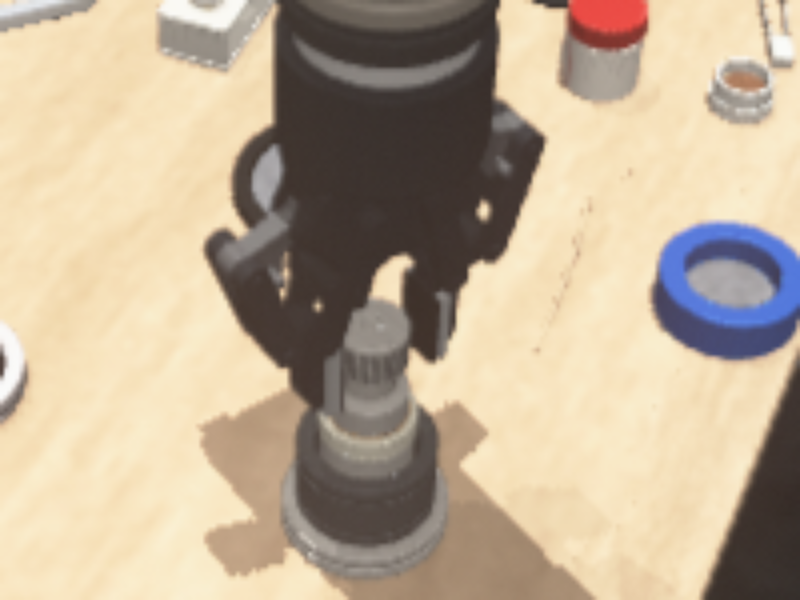

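```bash
python3 -c "
from h import *
s=r.snapshot('scene')
for z in (.083,.087,.091,.095): print(z,(proj(s,[[.4275,-.0626,z],[.4275,-.0626-.043,z]])-[230,200])*4)"
python3 -m creep '0 0 0 0 0 0 0.15;0 0 0 0 0 0 0.3;0 0 0 0 0 0 0.5;0 0 0 0 0 0 1;0 0 0 0 0 0 1;0 0 0 0 0 0 1;0 0 0 0 0 0 1'
```

```text
0.083 [[341.253982   425.96059751]
 [430.19517492 378.32577095]]
0.087 [[341.42907259 419.1877571 ]
 [430.67984509 371.54367803]]
0.091 [[341.60543123 412.365907  ]
 [431.1679713  364.71361844]]
0.095 [[341.7830719  405.49450741]
 [431.65959105 357.83507556]]
clock: 6.42
tcp_pos: [0.4385, -0.0837, 0.0861]
ee_rot: [-0.0, 1.0, -0.0, 0.0]
force: [-0.9, 0.8, 4.4]
gripper_width: 0.0289
```

```bash
python3 -m creep '0 0 -0.1 0 0 0 1;0 0 -0.3 0 0 0 1;0 0 -0.6 0 0 0 1;0 0 -0.8 0 0 0 1;0 0 -0.8 0 0 0 1;0 0 -0.4 0 0 0 1;0 0 0 0 0 0 1;0 0 0 0 0 0 1' 60;python3 -c "
from h import *
cv2.imwrite('pics/s6.png',cv2.resize(r.snapshot('scene')['frame'][200:350,230:430],(800,600)))"
```

```text
clock: 7.08
tcp_pos: [0.4383, -0.0843, 0.1459]
ee_rot: [0.0, 1.0, -0.0, 0.0]
force: [0.1, 0.1, -1.8]
gripper_width: 0.0285
```

View pics/s6.png

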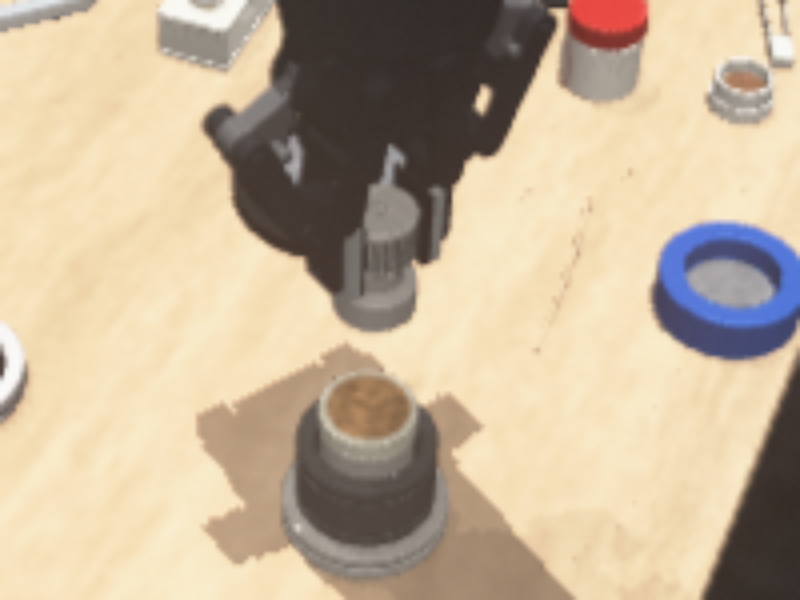

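```bash
python3 -m creep '0 0.4 0 0 0 0 1;0 0.9 0 0 0 0 1;0 0.95 0 0 0 0 1;0 0.95 0 0 0 0 1;0 0.95 0 0 0 0 1;0 0.95 0 0 0 0 1;0 0.95 0 0 0 0 1;0 0.95 0 0 0 0 1;0 0.95 0 0 0 0 1;0 0.95 0 0 0 0 1;0 0.9 0 0 0 0 1;0 0.6 0 0 0 0 1';python3 -m creep '0 0 0 0 0 0 1;0 0 0 0 0 0 1;0 0 0 0 0 0 1'
```

```text
clock: 8.13
tcp_pos: [0.437, -0.2945, 0.1449]
ee_rot: [0.0, 1.0, -0.001, -0.001]
force: [-1.1, -0.7, -2.0]
gripper_width: 0.0289
clock: 8.38
tcp_pos: [0.4381, -0.2906, 0.1455]
ee_rot: [-0.001, 1.0, 0.0, -0.0]
force: [0.4, 0.8, -1.8]
gripper_width: 0.0287
```

```bash
python3 -m creep '0.08 0.095 0 0 0 0 1;0 0 0.6 0 0 0 1;0 0 0.8 0 0 0 1;0 0 0.8 0 0 0 1;0 0 0.8 0 0 0 1;0 0 0.8 0 0 0 1;0 0 0.7 0 0 0 1;0 0 0.3 0 0 0 1;0 0 0 0 0 0 1;0 0 0 0 0 0 1;0 0 0 0 0 0 1';python3 -c "
from h import *
cv2.imwrite('pics/s7.png',cv2.resize(r.snapshot('scene')['frame'][180:330,320:520],(800,600)))"
```

```text
clock: 9.3
tcp_pos: [0.4408, -0.2941, 0.051]
ee_rot: [0.001, 1.0, -0.0, 0.001]
force: [-0.2, -0.0, -1.3]
gripper_width: 0.0286
```

View pics/s7.png

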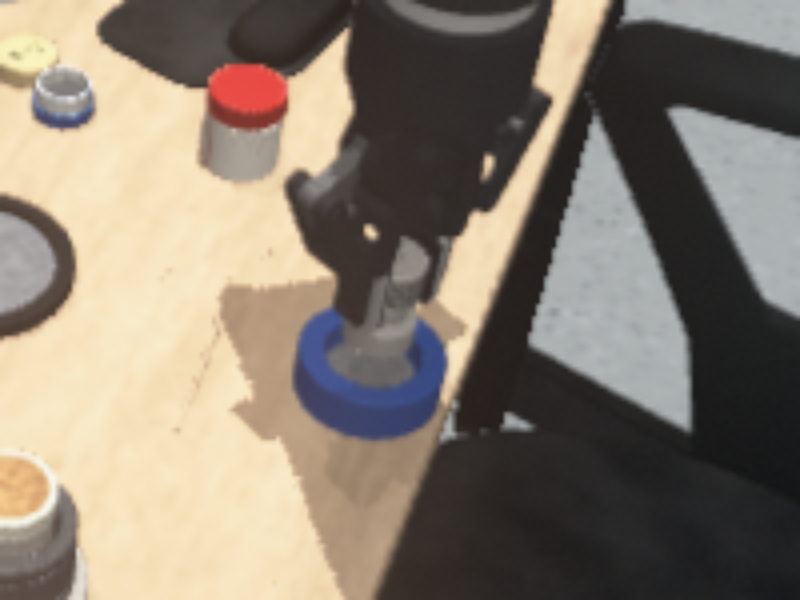

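```bash
python3 -m creep '-0.05 -0.08 0.3 0 0 0 1;0 0 0.3 0 0 0 1;0 0 0.2 0 0 0 1;0 0 0.1 0 0 0 1;0 0 0.1 0 0 0 1;0 0 0.05 0 0 0 1;0 0 0 0 0 0 1;0 0 0 0 0 0 1;0 0 0 0 0 0 1'
```

```text
clock: 10.1
tcp_pos: [0.4391, -0.2924, 0.0292]
ee_rot: [0.0, 1.0, -0.0, 0.0]
force: [-0.1, -0.6, -1.3]
gripper_width: 0.0284
```

```bash
python3 -m creep '0 0 0.05 0 0 0 1;0 0 0.05 0 0 0 1;0 0 0 0 0 0 1;0 0 0 0 0 0 1'
```

```text
clock: 10.43
tcp_pos: [0.4393, -0.2925, 0.0282]
ee_rot: [0.0, 1.0, -0.0, 0.0]
force: [-2.4, 1.5, 6.3]
gripper_width: 0.0286
```

```bash
python3 -m creep '0 0 0 0 0 0 0.4;0 0 0 0 0 0 0.1;0 0 0 0 0 0 -0.3;0 0 0 0 0 0 -1;0 0 0 0 0 0 -1;0 0 0 0 0 0 -1;0 0 -0.3 0 0 0 -1;0 0 -0.7 0 0 0 -1;0 0 -0.9 0 0 0 -1;0 0 -0.9 0 0 0 -1;0 0 -0.9 0 0 0 -1;0 0 -0.9 0 0 0 -1';python3 -m creep '0 0 -0.9 0 0 0 -1;0 0 -0.5 0 0 0 -1;0 -0.5 0 0 0 0 -1;0 -0.95 0 0 0 0 -1;0 -0.95 0 0 0 0 -1;0 -0.95 0 0 0 0 -1;0 -0.95 0 0 0 0 -1;0 0 0 0 0 0 -1';python3 -c "
from h import *
s=r.snapshot('scene')
cv2.imwrite('pics/s8.png',cv2.resize(s['frame'][180:330,320:520],(800,600)))
print(circ(s,(.44,-.292),.059,.015,rng=.012))
t=r.snapshot('top')
cv2.imwrite('pics/t8.png',cv2.resize(t['frame'][200:350,300:500],(800,600)))
print(circ(t,(.44,-.292),.059,.015,rng=.012))
"
```

```text
clock: 11.43
tcp_pos: [0.4388, -0.2923, 0.1202]
ee_rot: [0.0, 1.0, -0.0, 0.0]
force: [0.5, -0.2, -0.4]
gripper_width: 0.0853
clock: 12.1
tcp_pos: [0.4383, -0.201, 0.1458]
ee_rot: [-0.002, 1.0, 0.003, -0.001]
force: [0.3, -0.4, -0.2]
gripper_width: 0.0854
[44.4531  0.441  -0.2915]
[14.8097  0.4515 -0.2945]
```

View pics/s8.png

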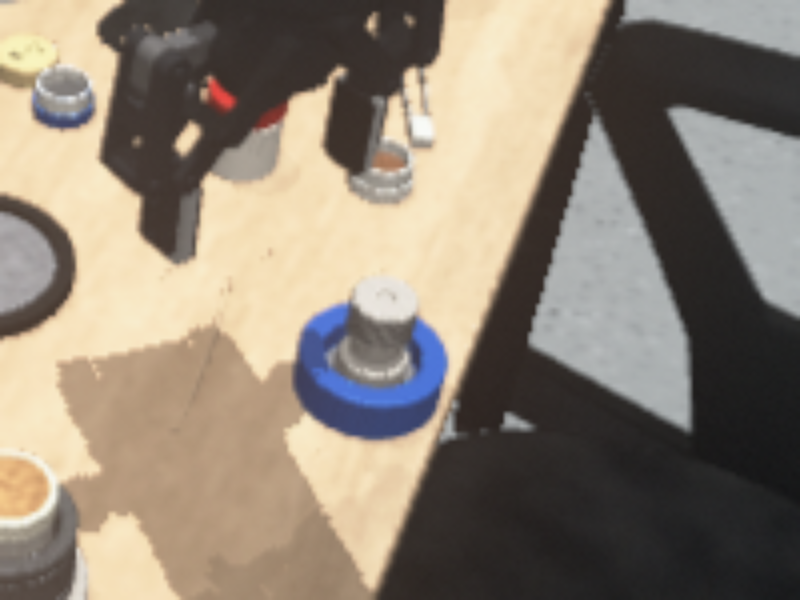

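View pics/t8.png

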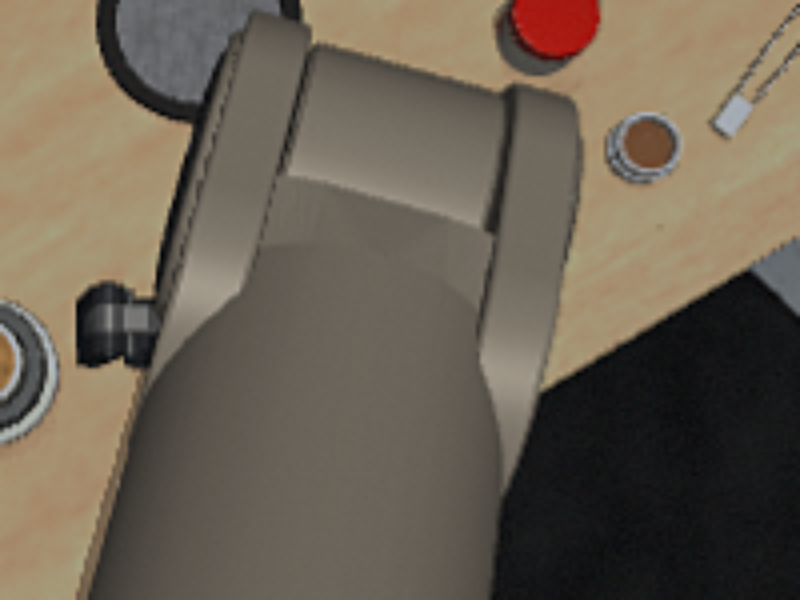

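```bash
python3 -c "
from h import *
for n in('scene','top'):
  s=r.snapshot(n)
  for h,R in ((.068,.020),(.050,.029),(.014,.035)): print(n,h,circ(s,(.439,-.084),h,R,rng=.008))
print(r.observe()['tcp_pos'])
"
```

```text
scene 0.068 [53.5232  0.439  -0.083 ]
scene 0.05 [45.9735  0.441  -0.0845]
scene 0.014 [46.4183  0.433  -0.079 ]
top 0.068 [60.      0.4385 -0.0835]
top 0.05 [58.307   0.4385 -0.0835]
top 0.014 [56.5912  0.44   -0.083 ]
[ 0.4385078  -0.20687727  0.14654942]
```

```bash
python3 -m creep '0 -0.6 0 0 0 0 -1;0 -0.9 0 0 0 0 -1;0 -0.9 0 0 0 0 -1;0 -0.9 0 0 0 0 -1;0 -0.9 0 0 0 0 -1;0 -0.9 0 0 0 0 -1;0 -0.7 0 0 0 0 -1;0 -0.37 0 0 0 0 -1;0 0 0 0 0 0 -1;0 0 0 0 0 0 -1;0 0 0 0 0 0 -1;0 0 0 0 0 0 -1'
```

```text
clock: 13.3
tcp_pos: [0.439, -0.084, 0.1469]
ee_rot: [0.0, 1.0, -0.001, -0.0]
force: [0.2, 0.4, 0.7]
gripper_width: 0.0849
```

```bash
python3 -m creep '0 0 0.5 0 0 0 -1;0 0 0.8 0 0 0 -1;0 0 0.8 0 0 0 -1;0 0 0.8 0 0 0 -1;0 0 0.8 0 0 0 -1;0 0 0.4 0 0 0 -1;0 0 0.25 0 0 0 -0.7;0 0 0 0 0 0 -0.4;0 0 0 0 0 0 -0.15;0 0 0 0 0 0 -0.15;0 0 0 0 0 0 -0.15;0 0 0 0 0 0 -0.15' 30;python3 -c "
from h import *
s=r.snapshot('scene')
cv2.imwrite('pics/s9.png',cv2.resize(s['frame'][250:350,260:400],(798,570),interpolation=cv2.INTER_CUBIC))
o=r.observe();print(o['tcp_pos'],o['gripper_width'])
p=o['tcp_pos'];w=o['gripper_width']/2
for d in (.002,.004,.006,.008): print(d,(proj(s,[[p[0]-.011,p[1]+w,p[2]+d],[p[0]-.011,p[1]-w,p[2]+d]])-[260,250])*5.7)
"
```

```text
clock: 14.3
tcp_pos: [0.4396, -0.0831, 0.0607]
ee_rot: [0.0, 1.0, -0.0, 0.001]
force: [0.1, 0.9, -0.3]
gripper_width: 0.0491
[ 0.43946357 -0.08302186  0.06053627] 0.049136989128902596
0.002 [[299.69423071 374.75382441]
 [442.12473217 297.30744466]]
0.004 [[299.78908806 370.10985573]
 [442.462846   292.65173528]]
0.006 [[299.88428077 365.44943416]
 [442.80213694 287.97994843]]
0.008 [[299.97981065 360.77247119]
 [443.14261119 283.29199975]]
```

View pics/s9.png

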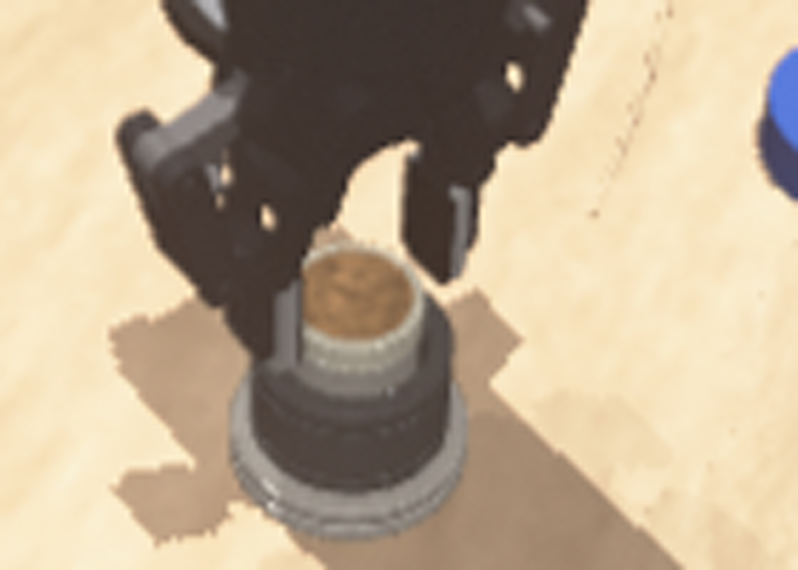

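```bash
python3 -m creep '0 0.02 0.11 0 0 0 -0.15;0 0 0 0 0 0 -0.15;0 0 0 0 0 0 -0.05;0 0 0 0 0 0 0.05;0 0 0 0 0 0 0.15;0 0 0 0 0 0 0.3;0 0 0 0 0 0 0.5;0 0 0 0 0 0 0.5;0 0 0 0 0 0 0.5' 35;python3 -c "
from h import *
s=r.snapshot('scene')
cv2.imwrite('pics/s10.png',cv2.resize(s['frame'][250:350,260:400],(798,570),interpolation=cv2.INTER_CUBIC))
o=r.observe();print(o['tcp_pos'],o['gripper_width'])
p=o['tcp_pos'];w=o['gripper_width']/2
for d in (.002,.004,.006,.008): print(d,(proj(s,[[p[0]-.011,p[1]+w,p[2]+d],[p[0]-.011,p[1]-w,p[2]+d]])-[260,250])*5.7)
"
```

```text
clock: 15.1
tcp_pos: [0.4391, -0.0834, 0.0581]
ee_rot: [0.0, 1.0, -0.0, 0.0]
force: [-1.5, 0.4, 5.3]
gripper_width: 0.038
[ 0.43905392 -0.0833643   0.05807   ] 0.038175272170103136
0.002 [[317.67939822 372.01723343]
 [428.07015443 311.8492177 ]]
0.004 [[317.80546166 367.39187385]
 [428.38427643 307.21436455]]
0.006 [[317.9319701  362.75020951]
 [428.69949243 302.56349437]]
0.008 [[318.05892592 358.09215317]
 [429.01580822 297.89652307]]
```

View pics/s10.png

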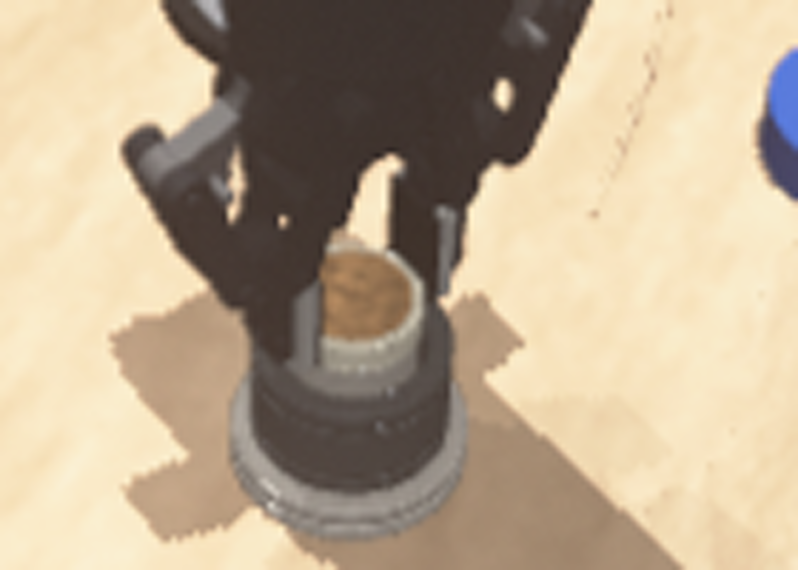

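```bash
python3 -m creep '0 0 -0.1 0 0 0 0.5;0 0 -0.2 0 0 0 0.5;0 0 -0.3 0 0 0 0.5;0 0 -0.2 0 0 0 0.5;0 0 -0.1 0 0 0 0.5;0 0 0 0 0 0 0.5;0 0 0 0 0 0 0.5';python3 -c "
from h import *
s=r.snapshot('scene')
cv2.imwrite('pics/s11.png',cv2.resize(s['frame'][250:350,260:400],(798,570),interpolation=cv2.INTER_CUBIC))
"
```

```text
clock: 15.73
tcp_pos: [0.4391, -0.0834, 0.076]
ee_rot: [0.0, 1.0, -0.0, 0.0]
force: [0.4, 0.3, -0.6]
gripper_width: 0.0381
```

View pics/s11.png

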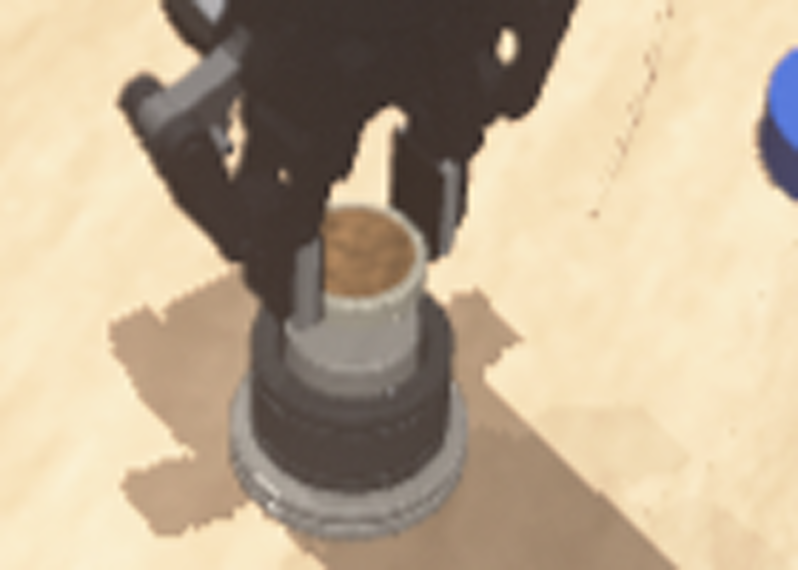

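```bash
python3 -m creep '0 0 -0.3 0 0 0 0.5;0 0 -0.6 0 0 0 0.5;0 0 -0.6 0 0 0 0.5;0 0 -0.5 0 0 0 0.5;0 0 -0.3 0 0 0 0.5;0.2 -0.13 -0.1 0 0 0 0.5;0.4 -0.27 0 0 0 0 0.5;0.6 -0.4 0 0 0 0 0.5;0.6 -0.4 0 0 0 0 0.5;0.6 -0.4 0 0 0 0 0.5;0.6 -0.4 0 0 0 0 0.5;0.6 -0.4 0 0 0 0 0.5' 35;python3 -m creep '0.6 -0.4 0 0 0 0 0.5;0.6 -0.4 0 0 0 0 0.5;0.6 -0.4 0 0 0 0 0.5;0.6 -0.4 0 0 0 0 0.5;0.6 -0.4 0 0 0 0 0.5;0.6 -0.4 0 0 0 0 0.5;0.6 -0.4 0 0 0 0 0.5;0.3 -0.25 0 0 0 0 0.5;0 0 0 0 0 0 0.5;0 0 0 0 0 0 0.5;0 0 0 0 0 0 0.5;0 0 0 0 0 0 0.5'
```

```text
clock: 16.78
tcp_pos: [0.5121, -0.0342, 0.1233]
ee_rot: [-0.0, 1.0, -0.0, -0.0]
force: [0.1, -0.0, -0.6]
gripper_width: 0.0379
clock: 17.78
tcp_pos: [0.6004, 0.0247, 0.1236]
ee_rot: [0.0, 1.0, -0.001, -0.0]
force: [-0.3, -0.5, -0.8]
gripper_width: 0.038
```

```bash
python3 -m creep '0.055 -0.04 0.3 0 0 0 0.5;0 0 0.6 0 0 0 0.5;0 0 0.7 0 0 0 0.5;0 0 0.7 0 0 0 0.5;0 0 0.7 0 0 0 0.5;0 0 0.7 0 0 0 0.5;0 0 0.6 0 0 0 0.5;0 0 0.4 0 0 0 0.5;0 0 0.3 0 0 0 0.5;0 0 0 0 0 0 0.5;0 0 0 0 0 0 0.5;0 0 0 0 0 0 0.5';python3 -c "
from h import *
s=r.snapshot('scene')
cv2.imwrite('pics/s12.png',cv2.resize(s['frame'][230:330,160:300],(798,570),interpolation=cv2.INTER_CUBIC))
"
```

```text
clock: 18.78
tcp_pos: [0.6029, 0.0265, 0.0245]
ee_rot: [-0.0, 1.0, -0.0, 0.001]
force: [-0.2, 0.2, 0.4]
gripper_width: 0.038
```

View pics/s12.png

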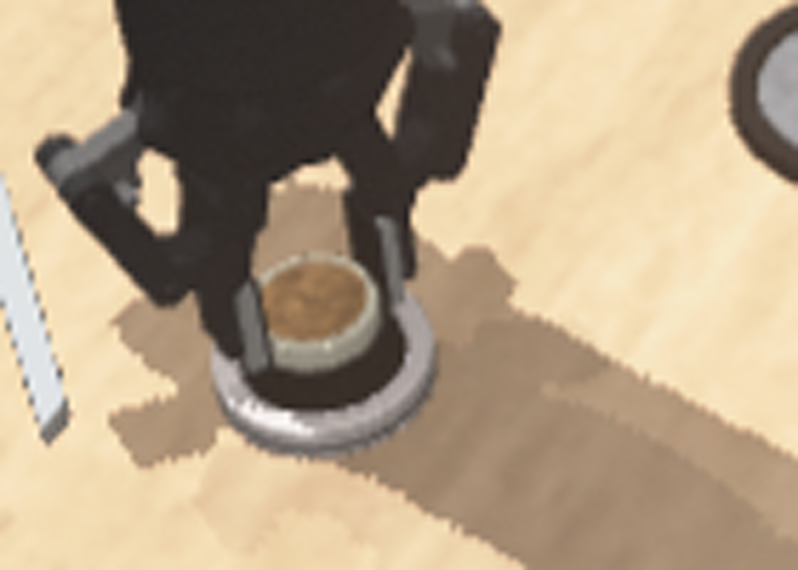

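```bash
python3 -m creep '-0.06 0.05 0.1 0 0 0 0.5;0 0 0.2 0 0 0 0.5;0 0 0.15 0 0 0 0.5;0 0 0.08 0 0 0 0.5;0 0 0.04 0 0 0 0.5;0 0 0 0 0 0 0.5;0 0 0 0 0 0 0.5;0 0 0 0 0 0 0.5'
```

```text
clock: 19.5
tcp_pos: [0.6007, 0.0252, 0.0127]
ee_rot: [0.0, 1.0, -0.0, -0.0]
force: [-3.0, -0.4, 5.7]
gripper_width: 0.0383
```

```bash
python3 -c "
from h import *
s=r.snapshot('scene');c=(.6007,.0252)
print(r.observe()['force'])
for z in(.018,.021,.024): print(z,circ(s,c,z,.02,rng=.008))
cv2.imwrite('pics/s13.png',cv2.resize(s['frame'][250:320,165:265],(800,560),interpolation=cv2.INTER_CUBIC))
"
```

```text
[-3.0670416  -0.72596001  5.56925966]
0.018 [4.5233e+01 6.0270e-01 2.0200e-02]
0.021 [4.68641e+01 6.08200e-01 2.32000e-02]
0.024 [4.89443e+01 6.06700e-01 2.37000e-02]
```

View pics/s13.png

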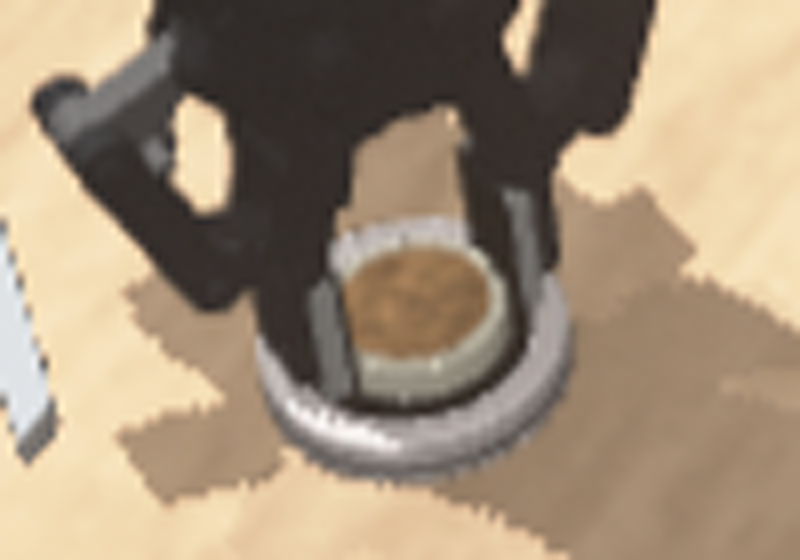

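The picture shows the pellet level inside the recess, around (420,320) in the crop. The tips clear the rim, and the upward force says it has touched the floor. Next I release it slowly and back off.

```bash
python3 -m creep '0 0 0 0 0 0 0.15;0 0 0 0 0 0 0.05;0 0 0 0 0 0 -0.05;0 0 0 0 0 0 -0.2;0 0 0 0 0 0 -0.5;0 0 0 0 0 0 -1;0 0 0 0 0 0 -1;0 0 -0.3 0 0 0 -1;0 0 -0.7 0 0 0 -1;0 0 -0.9 0 0 0 -1;0 0 -0.9 0 0 0 -1;0 0 -0.9 0 0 0 -1'; python3 -m creep '0 0 -0.9 0 0 0 -1;0 0 -0.9 0 0 0 -1;0 0 -0.4 0 0 0 -1;-0.5 0.3 0 0 0 0 -1;-0.8 0.54 0 0 0 0 -1;-0.8 0.54 0 0 0 0 -1;-0.8 0.54 0 0 0 0 -1;-0.8 0.54 0 0 0 0 -1;-0.4 0.2 0 0 0 0 -1;0 0 0 0 0 0 -1;0 0 0 0 0 0 -1'; python3 -c "
from h import *
for n in('scene','top'):
  s=r.snapshot(n)
  print(n,circ(s,(.6015,.0255),.021,.02,rng=.009))
  z0=s['frame'];u,v=proj(s,[[.6015,.0255,.02]])[0].astype(int)
  cv2.imwrite('pics/14'+n+'.png',cv2.resize(z0[v-50:v+50,u-70:u+70],(798,570),interpolation=cv2.INTER_CUBIC))
"
```

```text
clock: 20.55
tcp_pos: [0.601, 0.0254, 0.0875]
ee_rot: [0.0, 1.0, -0.0, 0.0]
force: [1.0, 0.4, -0.8]
gripper_width: 0.0855
clock: 21.47
tcp_pos: [0.5187, -0.0278, 0.1301]
ee_rot: [-0.0, 1.0, -0.001, 0.0]
force: [1.1, -0.3, -0.2]
gripper_width: 0.0856
scene [5.74801e+01 6.01000e-01 2.60000e-02]
top [17.2713  0.6     0.0175]
```

View pics/14scene.png

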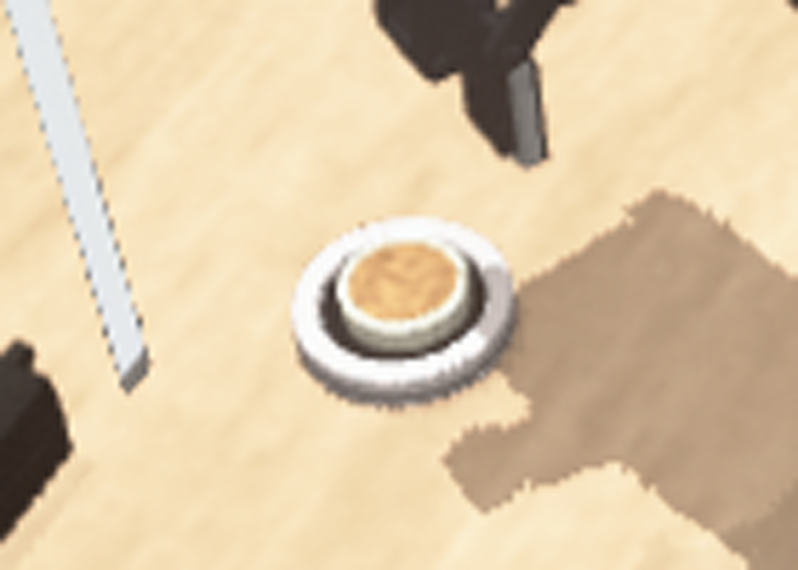

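View pics/14top.png

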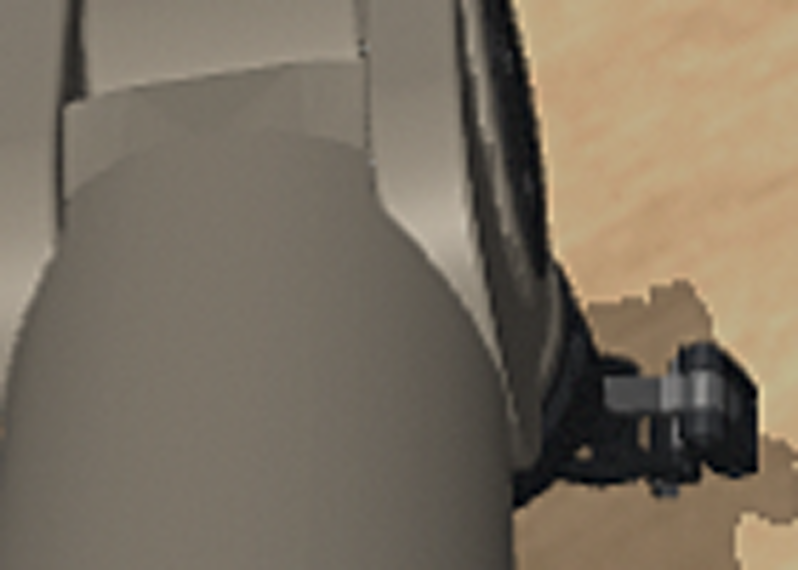

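```bash
python3 -m creep '-0.5 0.3 0 0 0 0 -1;-0.7 0.5 0 0 0 0 -1;-0.8 0.6 0 0 0 0 -1;-0.8 0.6 0 0 0 0 -1;-0.7 0.5 0 0 0 0 -1;-0.5 0.3 0 0 0 0 -1;0 0 0 0 0 0 -1;0 0 0 0 0 0 -1;0 0 0 0 0 0 -1;0 0 0 0 0 0 -1'; python3 -c "
from h import *
s=r.snapshot('scene')
print(circ(s,(.439,-.084),.058,.019,rng=.008),circ(s,(.439,-.084),.05,.029,rng=.008))"
```

```text
clock: 22.4
tcp_pos: [0.4401, -0.0829, 0.1306]
ee_rot: [-0.0, 1.0, 0.0, 0.001]
force: [0.2, -1.4, -0.5]
gripper_width: 0.0853
[54.9627  0.44   -0.084 ] [43.9502  0.44   -0.084 ]
```

```bash
python3 -m creep '-0.02 0.04 0.4 0 0 0 -1;0 0 0.7 0 0 0 -1;0 0 0.7 0 0 0 -1;0 0 0.7 0 0 0 -1;0 0 0.6 0 0 0 -1;0 0 0.4 0 0 0 -1;0 0 0 0 0 0 -1;0 0 0 0 0 0 -1;0 0 0 0 0 0 -1';python3 -c "
from h import *
s=r.snapshot('scene')
cv2.imwrite('pics/s15.png',cv2.resize(s['frame'][250:350,260:400],(798,570),interpolation=cv2.INTER_CUBIC))
"
```

```text
clock: 23.2
tcp_pos: [0.4391, -0.0845, 0.0608]
ee_rot: [0.0, 1.0, -0.0, 0.0]
force: [-0.4, -1.0, 0.6]
gripper_width: 0.0853
```

View pics/s15.png

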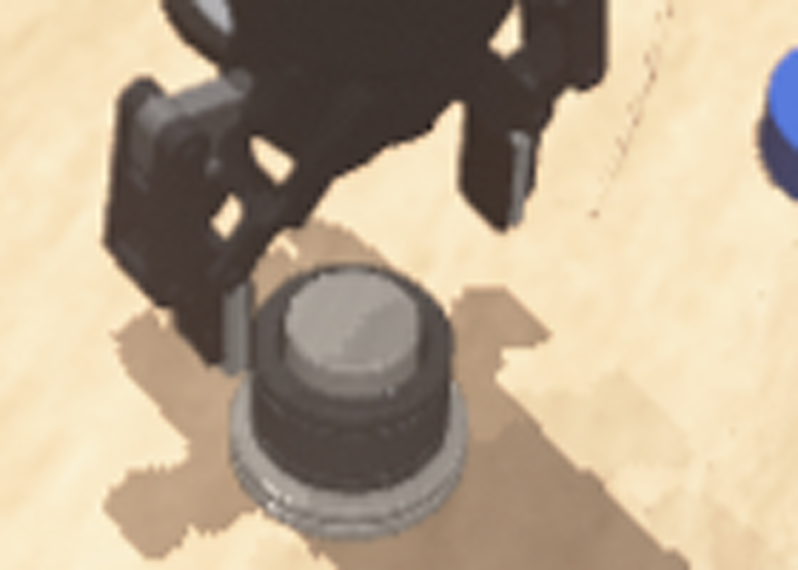

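```bash
python3 -m creep '0 -0.03 0.4 0 0 0 -1;0 0 0.6 0 0 0 -1;0 0 0.6 0 0 0 -1;0 0 0.5 0 0 0 -1;0 0 0.23 0 0 0 -1;0 0 0 0 0 0 -0.8;0 0 0 0 0 0 -0.6;0 0 0 0 0 0 -0.45;0 0 0 0 0 0 -0.35;0 0 0 0 0 0 -0.2;0 0 0 0 0 0 0.3;0 0 0 0 0 0 0.3' 70;python3 -m creep '0 0 0 0 0 0 0.3;0 0 0 0 0 0 0.3' 70;python3 -c "
from h import *
s=r.snapshot('scene')
cv2.imwrite('pics/s16.png',cv2.resize(s['frame'][250:350,260:400],(798,570),interpolation=cv2.INTER_CUBIC))
"
```

```text
clock: 24.25
tcp_pos: [0.4392, -0.0837, 0.0149]
ee_rot: [0.0, 1.0, 0.0, 0.001]
force: [-1.6, 0.9, 7.2]
gripper_width: 0.0565
clock: 24.42
tcp_pos: [0.4392, -0.0837, 0.0149]
ee_rot: [0.0, 1.0, -0.0, 0.001]
force: [-0.5, 1.3, 6.5]
gripper_width: 0.0566
```

View pics/s16.png

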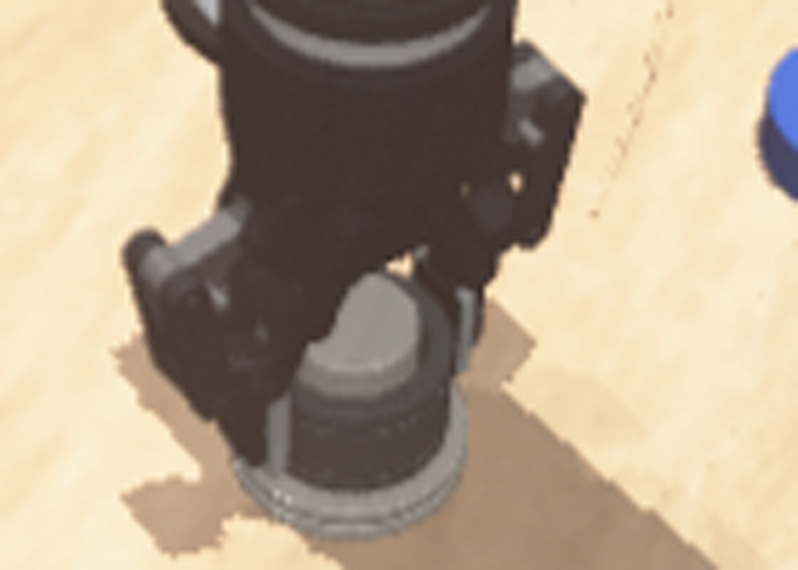

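Gripped at 56.6 mm. I lift straight up; the sleeve has to rise more than 44 mm to clear the punch.

```bash
python3 -m creep '0 0 -0.1 0 0 0 0.3;0 0 -0.3 0 0 0 0.3;0 0 -0.5 0 0 0 0.3;0 0 -0.6 0 0 0 0.3;0 0 -0.6 0 0 0 0.3;0 0 -0.6 0 0 0 0.3;0 0 -0.6 0 0 0 0.3;0 0 -0.6 0 0 0 0.3;0 0 -0.5 0 0 0 0.3;0 0 -0.3 0 0 0 0.3;0 0 0 0 0 0 0.3;0 0 0 0 0 0 0.3' 80;python3 -c "
from h import *
s=r.snapshot('scene')
cv2.imwrite('pics/s17.png',cv2.resize(s['frame'][210:350,240:400],(800,600),interpolation=cv2.INTER_CUBIC))
"
```

```text
clock: 25.47
tcp_pos: [0.4384, -0.084, 0.1079]
ee_rot: [0.0, 1.0, -0.0, 0.0]
force: [-1.3, -0.5, -4.8]
gripper_width: 0.0563
```

View pics/s17.png

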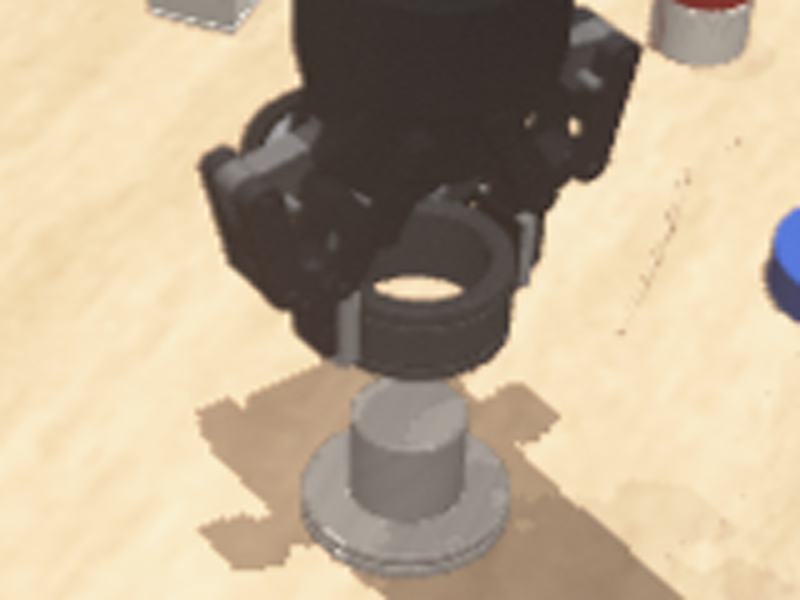

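```bash
python3 -m creep '0.05 -0.3 0 0 0 0 0.3;0.1 -0.6 0 0 0 0 0.3;0.12 -0.8 0 0 0 0 0.3;0.12 -0.8 0 0 0 0 0.3;0.12 -0.8 0 0 0 0 0.3;0.12 -0.8 0 0 0 0 0.3;0.12 -0.8 0 0 0 0 0.3;0.12 -0.8 0 0 0 0 0.3;0.12 -0.8 0 0 0 0 0.3;0.12 -0.8 0 0 0 0 0.3;0.12 -0.8 0 0 0 0 0.3;0.12 -0.8 0 0 0 0 0.3';python3 -m creep '0.12 -0.8 0 0 0 0 0.3;0.12 -0.7 0 0 0 0 0.3;0.1 -0.44 0 0 0 0 0.3;0 0 0 0 0 0 0.3;0 0 0 0 0 0 0.3;0 0 0 0 0 0 0.3;0 0 0 0 0 0 0.3'; python3 -c "
from rig import r
print(r.observe()['joints'])"
```

```text
clock: 26.52
tcp_pos: [0.4649, 0.0953, 0.107]
ee_rot: [0.0, 1.0, -0.0, -0.001]
force: [0.6, 0.7, -4.5]
gripper_width: 0.0562
clock: 27.1
tcp_pos: [0.4722, 0.1315, 0.1075]
ee_rot: [0.001, 1.0, -0.001, -0.0]
force: [-0.4, 0.0, -4.2]
gripper_width: 0.0564
[ 0.0424723   0.28093241 -0.46417172  2.03175413  0.16470976  0.8652335
 -2.08664111]
```

```bash
python3 -m creep '-0.05 -0.05 0.3 0 0 0 0.3;0 0 0.6 0 0 0 0.3;0 0 0.6 0 0 0 0.3;0 0 0.4 0 0 0 0.3;0 0 0.15 0 0 0 0.3;0 0 0 0 0 0 0.3;0 0 0 0 0 0 0.3;0 0 0 0 0 0 0.3'; python3 -c "
from h import *
for n in('scene','top'):
  s=r.snapshot(n)
  u,v=proj(s,[[.471,.1328,.07]])[0].astype(int)
  cv2.imwrite('pics/18'+n+'.png',cv2.resize(s['frame'][v-60:v+60,u-80:u+80],(800,600),interpolation=cv2.INTER_CUBIC))
"
```

```text
clock: 27.77
tcp_pos: [0.4721, 0.134, 0.0673]
ee_rot: [-0.0, 1.0, -0.0, 0.001]
force: [0.1, -0.1, -4.6]
gripper_width: 0.0563
```

View pics/18scene.png

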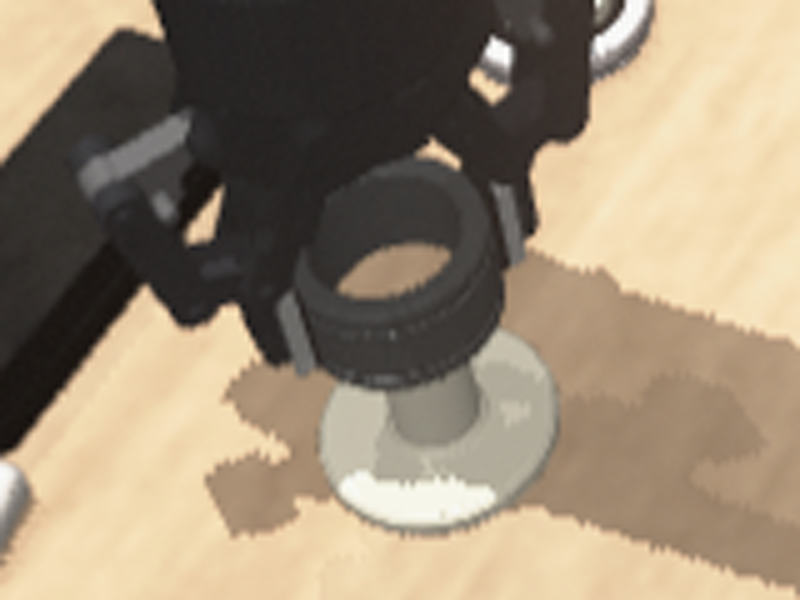

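```bash
python3 -m creep '-0.05 0.06 0.1 0 0 0 0.3;0 0 0.3 0 0 0 0.3;0 0 0.3 0 0 0 0.3;0 0 0.3 0 0 0 0.3;0 0 0.3 0 0 0 0.3;0 0 0 0 0 0 0.3;0 0 0 0 0 0 0.3'; python3 -c "
from h import *
for n in('scene','top'):
  s=r.snapshot(n)
  u,v=proj(s,[[.471,.1328,.05]])[0].astype(int)
  cv2.imwrite('pics/19'+n+'.png',cv2.resize(s['frame'][v-60:v+60,u-80:u+80],(800,600),interpolation=cv2.INTER_CUBIC))
"
```

```text
clock: 28.45
tcp_pos: [0.47, 0.1326, 0.0401]
ee_rot: [0.0, 1.0, -0.0, -0.001]
force: [0.1, 0.2, -4.1]
gripper_width: 0.0563
```

View pics/19scene.png

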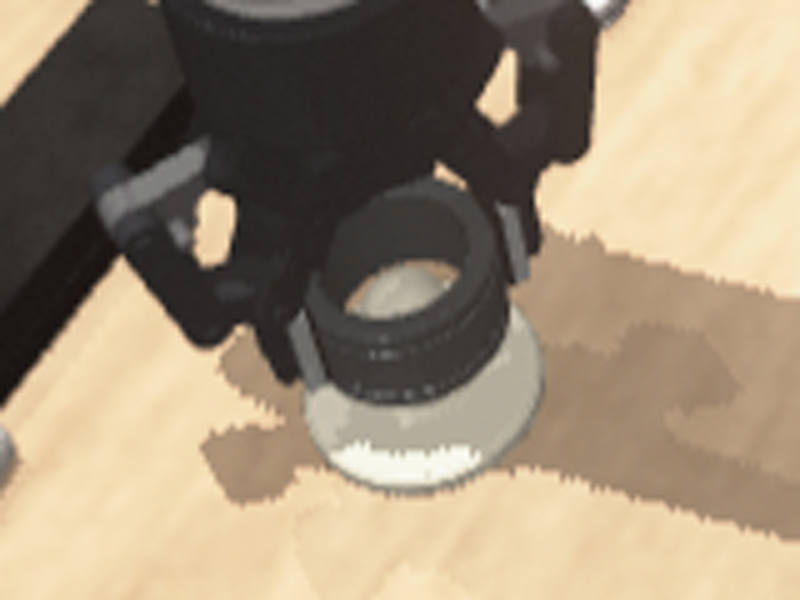

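The round post top shows centred inside the bore, so the sleeve is threaded. I continue down about 29 mm.

```bash
python3 -m creep '0.04 0 0.2 0 0 0 0.3;0 0 0.3 0 0 0 0.3;0 0 0.3 0 0 0 0.3;0 0 0.3 0 0 0 0.3;0 0 0.15 0 0 0 0.3;0 0 0.08 0 0 0 0.3;0 0 0.05 0 0 0 0.3;0 0 0 0 0 0 0.3;0 0 0 0 0 0 0.3'
```

```text
clock: 29.3
tcp_pos: [0.4714, 0.1327, 0.0133]
ee_rot: [-0.0, 1.0, -0.0, 0.0]
force: [0.1, 0.2, -3.9]
gripper_width: 0.0562
```

```bash
python3 -m creep '0 0 0.06 0 0 0 0.3;0 0 0.04 0 0 0 0.3;0 0 0.02 0 0 0 0.3;0 0 0 0 0 0 0.3;0 0 0 0 0 0 0.3'
```

```text
clock: 29.72
tcp_pos: [0.4714, 0.1326, 0.011]
ee_rot: [0.0, 1.0, -0.0, 0.0]
force: [-0.6, 0.4, -1.6]
gripper_width: 0.0563
```

```bash
python3 -m creep '0 0 0.01 0 0 0 0.3;0 0 0 0 0 0 -0.35;0 0 0 0 0 0 -0.5;0 0 0 0 0 0 -0.7;0 0 0 0 0 0 -1;0 0 0 0 0 0 -1;0 0 -0.3 0 0 0 -1;0 0 -0.6 0 0 0 -1;0 0 -0.8 0 0 0 -1;0 0 -0.8 0 0 0 -1;0 0 -0.8 0 0 0 -1;0 0 -0.8 0 0 0 -1'; python3 -m creep '0 0 -0.8 0 0 0 -1;0 0 -0.4 0 0 0 -1;0 0.5 0 0 0 0 -1;0 0.8 0 0 0 0 -1;0 0.8 0 0 0 0 -1;0 0.8 0 0 0 0 -1;0 0.8 0 0 0 0 -1;0 0.8 0 0 0 0 -1;0 0.8 0 0 0 0 -1;0 0.8 0 0 0 0 -1;0 0 0 0 0 0 -1;0 0 0 0 0 0 -1';python3 -c "
from h import *
for n in('scene','top'):
  s=r.snapshot(n)
  print(n,circ(s,(.471,.1328),.046,.029,rng=.012),circ(s,(.471,.1328),.046,.021,rng=.012))
  u,v=proj(s,[[.471,.1328,.03]])[0].astype(int)
  cv2.imwrite('pics/20'+n+'.png',cv2.resize(s['frame'][v-60:v+60,u-80:u+80],(800,600),interpolation=cv2.INTER_CUBIC))
"
```

```text
clock: 30.72
tcp_pos: [0.4715, 0.1328, 0.0945]
ee_rot: [-0.0, 1.0, -0.0, 0.001]
force: [0.3, 0.9, -0.1]
gripper_width: 0.0853
clock: 31.72
tcp_pos: [0.4705, 0.0094, 0.116]
ee_rot: [0.0, 1.0, -0.002, -0.001]
force: [-0.3, 0.6, 0.3]
gripper_width: 0.0855
scene [55.4975  0.4725  0.1328] [52.6547  0.472   0.1323]
top [2.5777 0.4805 0.1333] [2.7125 0.4815 0.1278]
```

View pics/20scene.png

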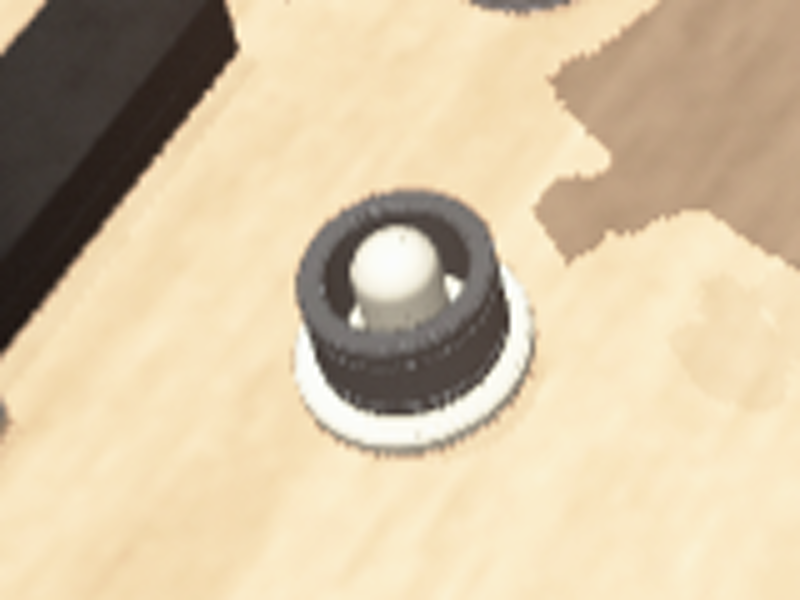

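View pics/20top.png

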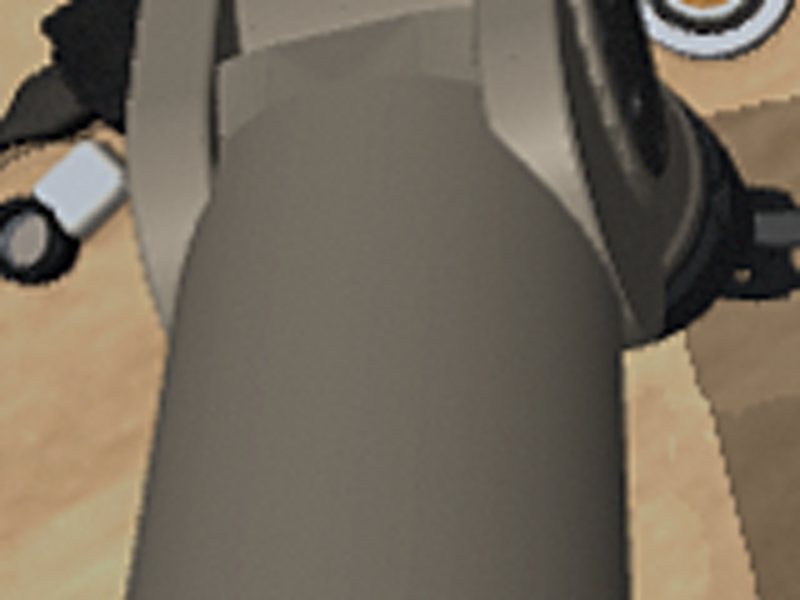

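```bash
python3 -c "
from h import *
for n in('scene','top'):
  s=r.snapshot(n)
  print(n,circ(s,(.439,-.084),.058,.019,rng=.012),circ(s,(.439,-.084),.014,.035,rng=.012))
print(r.observe()['tcp_pos'])"
python3 -m creep '-0.2 0.3 0 0 0 0 -1;-0.2 0.5 0 0 0 0 -1;-0.2 0.7 0 0 0 0 -1;-0.2 0.8 0 0 0 0 -1;-0.2 0.8 0 0 0 0 -1;-0.2 0.7 0 0 0 0 -1;-0.2 0.5 0 0 0 0 -1;-0.1 0.3 0 0 0 0 -1;0 0 0 0 0 0 -1;0 0 0 0 0 0 -1;0 0 0 0 0 0 -1'
```

```text
scene [46.5241  0.4395 -0.083 ] [35.6134  0.433  -0.0785]
top [55.3846  0.44   -0.0825] [55.6101  0.4395 -0.084 ]
[0.47107562 0.0116688  0.11648868]
clock: 32.83
tcp_pos: [0.4414, -0.0805, 0.1167]
ee_rot: [-0.0, 1.0, 0.0, 0.0]
force: [0.4, -0.6, 0.0]
gripper_width: 0.0858
```

```bash
python3 -m creep '-0.09 0.13 0.3 0 0 0 -1;0 0 0.6 0 0 0 -1;0 0 0.8 0 0 0 -1;0 0 0.8 0 0 0 -1;0 0 0.8 0 0 0 -1;0 0 0.7 0 0 0 -1;0 0 0.5 0 0 0 -1;0 0 0.4 0 0 0 -1;0 0 0 0 0 0 -1;0 0 0 0 0 0 -0.6;0 0 0 0 0 0 -0.3;0 0 0 0 0 0 -0.1' 80;python3 -m creep '0 0 0 0 0 0 0;0 0 0 0 0 0 0.2;0 0 0 0 0 0 0.5;0 0 0 0 0 0 0.5;0 0 0 0 0 0 0.5;0 0 0 0 0 0 0.5'
```

```text
clock: 33.83
tcp_pos: [0.4401, -0.084, 0.0193]
ee_rot: [0.0, 1.0, -0.0, 0.001]
force: [-0.1, -0.5, -0.0]
gripper_width: 0.0517
clock: 34.33
tcp_pos: [0.4399, -0.0839, 0.0195]
ee_rot: [0.0, 1.0, -0.0, 0.001]
force: [-0.4, 0.1, 5.7]
gripper_width: 0.0367
```

```bash
python3 -m creep '0 0 -0.1 0 0 0 0.5;0 0 -0.3 0 0 0 0.5;0 0 -0.5 0 0 0 0.5;0 0 -0.6 0 0 0 0.5;0 0 -0.6 0 0 0 0.5;0 0 -0.5 0 0 0 0.5;0 0 -0.3 0 0 0 0.5;0 0 0 0 0 0 0.5;0 0 0 0 0 0 0.5' 90;python3 -c "
from h import *
s=r.snapshot('scene')
cv2.imwrite('pics/s21.png',cv2.resize(s['frame'][210:350,240:400],(800,600),interpolation=cv2.INTER_CUBIC))
"
```

```text
clock: 35.08
tcp_pos: [0.4393, -0.0841, 0.0768]
ee_rot: [0.0, 1.0, -0.0, 0.0]
force: [-0.4, -0.7, -5.4]
gripper_width: 0.0358
```

View pics/s21.png

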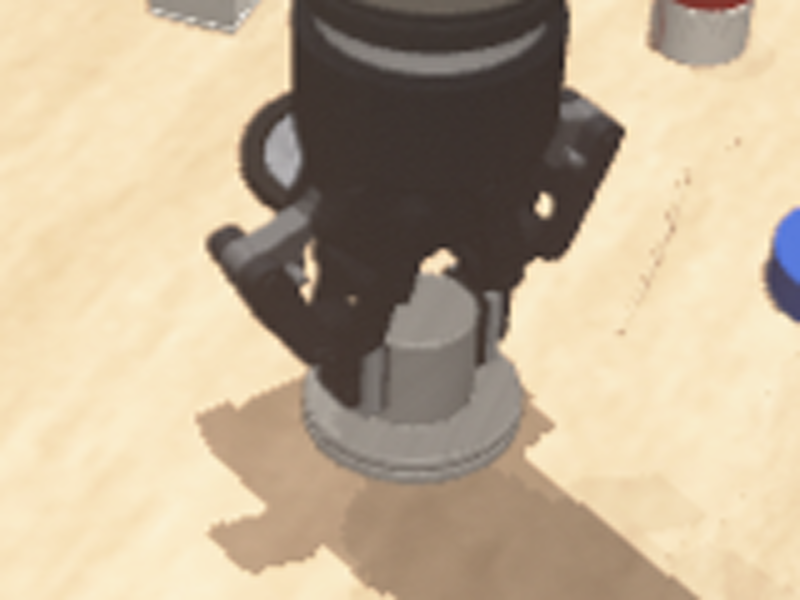

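```bash
python3 -m creep '0.2 0.12 0 0 0 0 0.5;0.4 0.25 0 0 0 0 0.5;0.6 0.36 0 0 0 0 0.5;0.7 0.42 0 0 0 0 0.5;0.7 0.43 0 0 0 0 0.5;0.7 0.43 0 0 0 0 0.5;0.7 0.43 0 0 0 0 0.5;0.7 0.43 0 0 0 0 0.5;0.7 0.43 0 0 0 0 0.5;0.7 0.43 0 0 0 0 0.5;0.7 0.43 0 0 0 0 0.5;0.6 0.36 0 0 0 0 0.5';python3 -m creep '0.5 0.3 0 0 0 0 0.5;0.4 0.2 0 0 0 0 0.5;0.1 0.1 0 0 0 0 0.5;0 0 0 0 0 0 0.5;0 0 0 0 0 0 0.5;0 0 0 0 0 0 0.5;0 0 0 0 0 0 0.5'
```

```text
clock: 36.13
tcp_pos: [0.5885, -0.176, 0.0755]
ee_rot: [0.0, 1.0, -0.001, -0.0]
force: [0.5, -0.4, -4.0]
gripper_width: 0.0366
clock: 36.72
tcp_pos: [0.6066, -0.1859, 0.0765]
ee_rot: [-0.0, 1.0, -0.0, -0.0]
force: [-0.6, -0.2, -3.6]
gripper_width: 0.0365
```

```bash
python3 -m creep '0.04 0.03 0.3 0 0 0 0.5;0 0 0.5 0 0 0 0.5;0 0 0.5 0 0 0 0.5;0 0 0.4 0 0 0 0.5;0 0 0.3 0 0 0 0.5;0 0 0 0 0 0 0.5;0 0 0 0 0 0 0.5;0 0 0 0 0 0 0.5'; python3 -c "
from h import *
s=r.snapshot('scene')
u,v=proj(s,[[.607,-.1865,.03]])[0].astype(int)
cv2.imwrite('pics/22.png',cv2.resize(s['frame'][v-60:v+60,u-80:u+80],(800,600),interpolation=cv2.INTER_CUBIC))
print(circ(s,(.607,-.1865),.0165+.014,.035,rng=.01),circ(s,(.607,-.1865),.01,.041,rng=.01),circ(s,(.607,-.1865),.01,.05,rng=.01))
"
```

```text
clock: 37.38
tcp_pos: [0.6084, -0.1871, 0.0368]
ee_rot: [0.0, 1.0, -0.0, 0.0]
force: [0.4, 0.8, -4.6]
gripper_width: 0.0363
[34.666  0.609 -0.188] [32.3274  0.6095 -0.1885] [44.2618  0.6045 -0.184 ]
```

View pics/22.png

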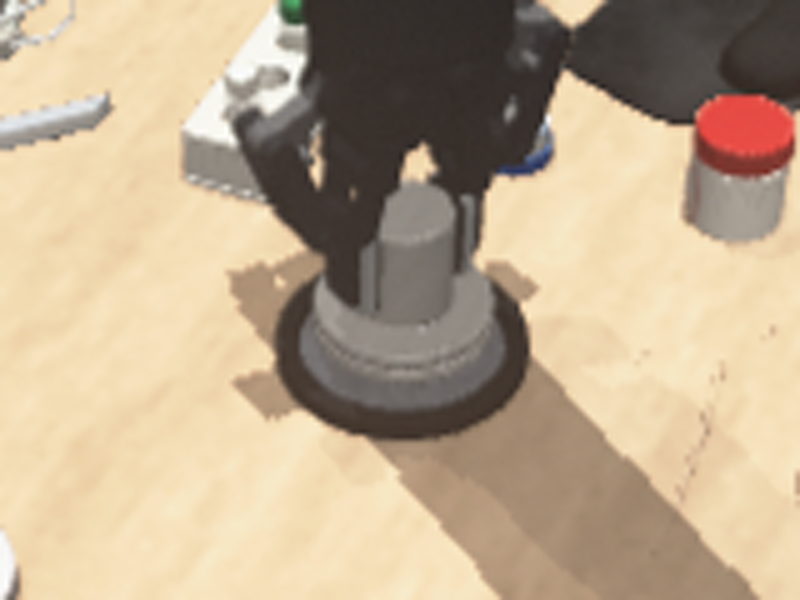

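```bash
python3 -m creep '-0.05 -0.03 0.1 0 0 0 0.5;0 0 0.15 0 0 0 0.5;0 0 0.15 0 0 0 0.5;0 0 0.08 0 0 0 0.5;0 0 0.05 0 0 0 0.5;0 0 0.03 0 0 0 0.5;0 0 0 0 0 0 0.5;0 0 0 0 0 0 0.5;0 0 0 0 0 0 0.5'
```

```text
clock: 38.18
tcp_pos: [0.6072, -0.1865, 0.0255]
ee_rot: [0.0, 1.0, -0.0, 0.0]
force: [0.8, 0.3, -4.2]
gripper_width: 0.0361
```

```bash
python3 -m creep '0 0 0.03 0 0 0 0.5;0 0 0.02 0 0 0 0.5;0 0 0.02 0 0 0 0.5;0 0 0 0 0 0 0.5;0 0 0 0 0 0 0.5'
```

```text
clock: 38.6
tcp_pos: [0.6072, -0.1865, 0.0247]
ee_rot: [0.0, 1.0, -0.0, 0.0]
force: [-2.0, 0.9, 2.1]
gripper_width: 0.0365
```

Contact. I release, go up and swing the arm clear.

```bash
python3 -m creep '0 0 0 0 0 0 0.2;0 0 0 0 0 0 0.05;0 0 0 0 0 0 -0.2;0 0 0 0 0 0 -0.6;0 0 0 0 0 0 -1;0 0 0 0 0 0 -1;0 0 0 0 0 0 -1;0 0 -0.3 0 0 0 -1;0 0 -0.6 0 0 0 -1;0 0 -0.8 0 0 0 -1;0 0 -0.8 0 0 0 -1;0 0 -0.8 0 0 0 -1'; python3 -m creep '0 0 -0.8 0 0 0 -1;0 0 -0.8 0 0 0 -1;0 0 -0.8 0 0 0 -1;0 0 -0.4 0 0 0 -1;-0.5 -0.5 0 0 0 0 -1;-0.7 -0.7 0 0 0 0 -1;-0.7 -0.8 0 0 0 0 -1;-0.7 -0.8 0 0 0 0 -1;-0.7 -0.8 0 0 0 0 -1;-0.5 -0.8 0 0 0 0 -1;-0.3 -0.5 0 0 0 0 -1;0 0 0 0 0 0 -1'; python3 -m creep '0 0 0 0 0 0 -1;0 0 0 0 0 0 -1;0 0 0 0 0 0 -1';python3 -c "
from h import *
L=dict(punch=(.4405,-.2925,.059,.015),pellet=(.6015,.0255,.021,.02),sleeve=(.471,.1328,.046,.029),punchlow=(.607,-.1865,.063,.019),flange=(.607,-.1865,.019,.035),jar=(.6,-.352,.048,.0205),cup=(.541,-.394,.019,.017))
for n in('scene','top'):
  s=r.snapshot(n); cv2.imwrite('pics/fin'+n+'.png',s['frame'])
  for k,(x,y,h,R) in L.items(): print(n,k,circ(s,(x,y),h,R,rng=.01))
"
```

```text
clock: 39.6
tcp_pos: [0.6074, -0.1865, 0.0919]
ee_rot: [0.0, 1.0, -0.0, 0.001]
force: [1.0, -0.2, 1.4]
gripper_width: 0.0854
clock: 40.6
tcp_pos: [0.5242, -0.0858, 0.1465]
ee_rot: [-0.0, 1.0, 0.002, -0.0]
force: [-0.2, -0.7, 0.1]
gripper_width: 0.0854
clock: 40.85
tcp_pos: [0.5258, -0.0897, 0.1461]
ee_rot: [0.0, 1.0, -0.001, 0.0]
force: [-0.0, -0.2, 1.1]
gripper_width: 0.0853
scene punch [43.8107  0.441  -0.292 ]
scene pellet [5.74968e+01 6.01000e-01 2.60000e-02]
scene sleeve [54.9605  0.472   0.1318]
scene punchlow [51.4363  0.6075 -0.1865]
scene flange [53.3777  0.6065 -0.1865]
scene jar [60.      0.6015 -0.353 ]
scene cup [46.1588  0.532  -0.3845]
top punch [60.      0.4405 -0.2915]
top pellet [16.1536  0.592   0.035 ]
top sleeve [56.9756  0.471   0.1338]
top punchlow [51.8285  0.6085 -0.1865]
top flange [55.0904  0.606  -0.1855]
top jar [60.      0.5995 -0.352 ]
top cup [58.1255  0.541  -0.3935]
```

View pics/finscene.png

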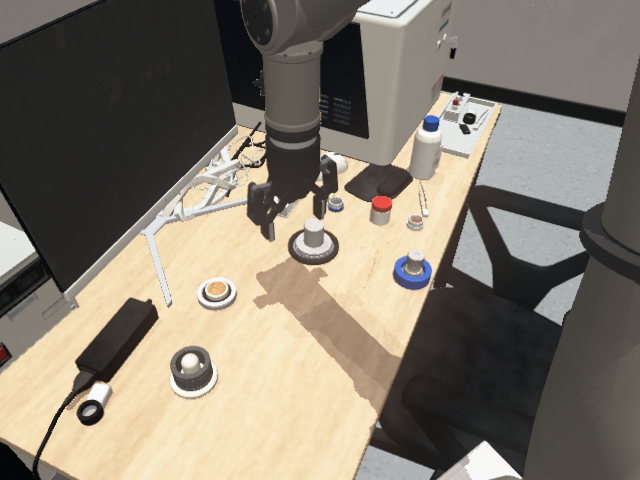

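View pics/fintop.png

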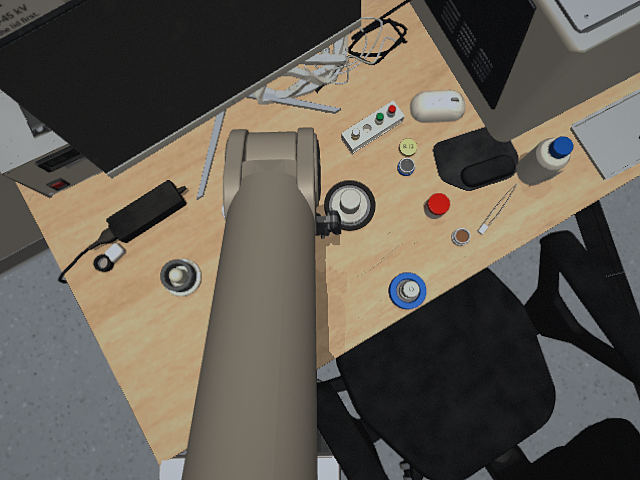

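All four pieces stand upright in their places in both views (scene view: punch at 415,265; pellet at 217,291; sleeve at 193,370; base at 314,240). The jar and cup are unmoved and the gripper is clear, so I hand the job in.

```bash
python3 -c "
from rig import r
print(r.job_done())"
```

```text
the job is handed in; nothing more can be done
None
```

I took the die apart in the required order and handed the job in at about 41 s of the 120 s allowed. No verdict was reported.

- **Positions:** In the last pictures each piece measured within about 2 mm of the centre of its place, and all four looked upright and seated. The tool read upward or reduced load as each piece touched down.
- **Pellet:** It stayed level in the pictures taken on the way. Its load came on about 1.6 mm above the height I expected, but the pictures after release show it flat in the recess, centred in the scene view.
- **Bystanders:** The jar and cup fits came out where they were before the work, to about 1 mm.
- **Checks that disagreed or were unusable:**
  - The last top-camera fit of the pellet was wrong because the arm hid it, so the pellet's position rests on the scene camera alone.
  - The scene camera's cup fit is about 9 mm off the top camera's, as it was before any move, so I used the top camera for the cup.

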